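# Roll the round tin into its display rest

## Robot

A 6-joint arm with a two-finger parallel gripper is mounted at the origin on the work surface. World frame = base frame: x ahead of the robot, y to its left, z up, the work surface at z = 0. Lengths are in m, angles in degrees, forces in N, time in s.
With the tool pointing down it reaches from about 0.4 to 0.825 m from the base axis. Payload 7 kg.
Tool frame: the origin (TCP) lies at the very end of the fingers, on their centre line; the grasp point (between the pads) lies 19 mm behind it (ctrl.pinch_z is the distance from the TCP to the grasp point, in m); z points along the fingers, x is the direction in which the jaws open and shut, and the axes are right-handed (so a half turn about z gives the same grasp; the last joint's range is limited). The gripper opens to 88 mm and grips with 3 to 60 N. Pads are 19 mm wide; open, the fingers measure 130 mm over their backs; the gripper's body (78 mm by 193 mm) begins 47 mm behind the grasp point.
Start: joints at [80.506, 20.546, 0.682, 0, -70.136, -16.507], TCP at [0.296, 0.607, 0.227] pointing down, gripper open.
Joint ranges: [-176.03, 176.03], [-82.01, 121.73], [-58.28, 71.71], [-173.87, 95.51], [-174.79, -0.11], [-173.66, 173.66]. Speed limits (degrees/s): [136.94, 136.94, 172.46, 180, 180, 180].

## Interface

Orientations are given as [roll, pitch, yaw] about the fixed x, y, z axes, in that order (R = Rz(yaw) Ry(pitch) Rx(roll)).
In Python, from plant import ctrl gives the robot as it stands.
- The arm moves only by the tool carry_out, never from a script. Its argument "increments" is a list of rows, each a list of 7 numbers: the turn, a rotation vector about the world's x, y, z in degrees, then the shift along the world's x, y, z in mm, then the closure, from 0 (fully open) to 1 (shut). In form: [[ax, ay, az, dx, dy, dz, grip], ...]. A call has 1 to 20 rows; each row is the pose to reach, as a shift and turn from the pose commanded when the call began; what a row does not reach only later rows make up. A row lasts 1/8 s, in which the tool goes at most 62.5 mm and 10.7 degrees, less where a joint would pass 70% of its speed; a pose out of reach is approached as far as the arm can. A call with a gripper value outside its range is refused whole. The fingers move at their own pace and stop on an object; the grip force is fixed at half the most. Time passes only in rows, so rows that repeat a pose let the fingers close. It gives the time, the measured TCP pose, the force and the opening at its end, in the units of the state.
- ctrl.get_obs(): the state, without advancing time (a new reading comes with each control period).
- ctrl.snapshot(name): name is "scene" or "top"; returns a dict with "pixels" (384x512x3 uint8, blue, green, red), "intrinsics" (3x3 intrinsics, pixels), "rvec" (rotation vector, rad) and "tvec" (3), from world to camera coordinates, as OpenCV has them. Camera axes: x right, y down, z forward; pixel columns grow to the right and rows downward; lengths in m; the calibration is good to about 2 mm. A picture is of the moment at which its call begins. There is no depth.
- ctrl.close_job(): hands the job in, once; it reports no verdict.
Trained networks look in a picture, given as the dict that the camera call returned (one of the last four; its "shot" number tells which), for a name from the list of things; names that differ only in an ending like _2 or _b are one class to them, and where a whole thing is asked for, a point or a joint stands for the part that bears it (a point fixed in the world has none). Each returns a list of dicts, best first, with "confidence" (0 to 1); they miss things now and then, are a little off and sometimes report something else, mostly with a low value. They report only what shows in the picture. A call takes as long as a camera call. They do not tell look-alikes from the thing itself.
- ctrl.search_frame(picture, label): "centre" ([x, y, z] in m, in world coordinates, good to about 4 mm: the middle of the surface that is visible of it).
- ctrl.outline_of(picture, label): "pixels" (384x512 bool, what is visible of it).
The state is a dict: "clock": time; "joint_pos": joint angles; "qvel": joint speeds; "tau": joint torques, N m; "tool_pos": TCP position; "orientation": TCP orientation; "force": force on the tool from outside, world axes, zero at the start; "moment": the same for the moment, N m; "opening": finger opening in m.
Only numpy, scipy, OpenCV 4.12 (cv2) and the standard library are available. Lean on these libraries where they do the work, as an engineer would, in place of code of your own. Each camera call takes 0.05 s, during which the arm holds its last target. There are 200 camera calls.

## Task

Lift the small amber jar out of the lane under the clear shelf and stand it upright in the blue tray. Then roll the big flat round tin along the lane on its rim, without dragging it, lifting it or letting it fall flat, until it stands at rest, square in the orange display rest. Leave the bottle, the shaker and the two cartons where they stand.

Things in the scene. Friction and masses are not known exactly. Their poses are not given: they have to be found in the camera images.
- bay: Display bay, fixed. Origin at counter height, midway along the lane; y axis along the lane, x away from the robot (turned up to 7 degrees). White liner board from x -50 to +90, y -400 to +400 mm; its top, z +10 mm, is the lane floor, the lane's centre line is x = 0. Two 20 mm square posts at x +70, y -385 and +385 mm, up to the shelf, each with a bracket (x -10 to +80, underside z 208 mm).
- shelf_edge (a point): Middle of the lower front edge of the bay's clear shelf (with orange price rail), 220 mm above the counter, at x -15 mm in the bay. The shelf runs back from it to x +55 mm over the whole lane, top 230 mm: tin, rest and jar stand underneath, so the tool reaches them from the robot's side, tilted back about 30 to 40 degrees.
- rest: Orange display rest, fixed on the lane floor near the left or right end of the lane. Origin at its centre, on the lane floor; axes parallel to the bay's. Two rounded ribs 4 mm high run across the lane (x -46 to +46 mm) at y -25 and +25 mm, flat floor between. Pushed slowly over the nearer rib (a few newtons) the tin drops between the ribs and stays, with 1.5 mm play; rolled fast it runs over both.
- tin: Flat round tin, red with yellow ring and green centre, diameter 130 mm, 34 mm thick, 0.25 to 0.47 kg, on its rim in the lane near the end opposite to the rest. Origin at its centre, 65 mm above the lane floor; x axis = its axle (across the lane); z axis starts upwards and turns as it rolls. It rolls easily (left alone it slows by 0.2 to 0.3 m/s each second) and falls if leaned over 14 degrees.
- tin_dot (a point): Centre of the white dots (20 mm across, one on each flat face of the tin), 45 mm from the tin's axle, in the middle of its thickness; at the top at the start. It goes round as the tin rolls.
- jar: Small amber jar with a yellow lid and a paper label, diameter 44 mm, height 85 mm, 0.2 kg, upright in the lane between the tin and the rest. Origin at the centre of its underside.
- tray: Shallow blue tray, fixed on the counter, nearer to the robot than the bay and to the left or the right, 110 x 110 mm outside, walls 4 mm thick and 16 mm high, floor 4 mm thick. Origin at the centre of its underside.
- bottle: Bystander: green glass bottle with red cap, diameter 50 mm, height 130 mm, upright on the counter on the side where the tray is not. Origin at the centre of its underside.
- shaker: Bystander: white shaker with red cap, diameter 40 mm, height 85 mm, upright on the counter in front of the bay. Origin at the centre of its underside.
- carton_a: Bystander: green carton 35 x 60 x 110 mm (x, y, z), upright on the far side of the liner board, behind the lane. Origin at the centre of its underside.
- carton_b: Bystander: yellow carton 35 x 60 x 100 mm (x, y, z), upright on the far side of the liner board, behind the lane. Origin at the centre of its underside.
There are look-alikes about, which are no part of the job. Of the things like the tin, leave any that is purple or turquoise; of the rest the larger one is meant.

How it is judged (in metres and radians):
On the way, in this order (a step that is already met when the one before it is completed fails the run):
1. the jar stands upright in the tray, let go (horizontal distance between jar and tray below 0.045 m and height (world z) of jar below 0.008 m and angle between jar's own z axis and vertical below 0.15 rad and contact force between jar and the fingers below 0.05 N), for 0.2 s.
2. the tin has rolled about half a turn: its dots are at the bottom (height (world z) of tin_dot below 0.047 m), for 0.05 s.
At the end, for the whole second after the job is handed in: Tin on its rim between the rest's ribs: centre within 8 mm of the rest's along the lane and 25 mm across, axle square to the lane within 11 degrees, slower than 20 mm/s; jar upright (within 9 degrees) on the tray's floor, centre within 45 mm of the tray's (y of tin in the frame of rest between -0.008 and 0.008 m and x of tin in the frame of rest between -0.025 and 0.025 m and angle between the x axis of tin and the x axis of rest, either way round below 0.2 rad and linear speed of tin below 0.02 m/s and horizontal distance between jar and tray below 0.045 m and height (world z) of jar below 0.008 m and angle between jar's own z axis and vertical below 0.15 rad); the robot touches nothing.
It fails at once if the tin falls over or leans more than 17 degrees (angle between tin's own x axis and vertical below 1.27 rad or angle between tin's own x axis and vertical above 1.87 rad).
It fails at once if the tin is lifted more than 17 mm off the lane floor (height (world z) of tin above 0.092 m).
It fails at once if the jar is tipped over (angle between jar's own z axis and vertical above 0.6 rad).
It fails at once if a bystander is shifted more than 20 mm or tipped (distance of any of bottle, shaker, carton_a, carton_b from where it was at the start of the episode above 0.02 m or angle between any of bottle, shaker, carton_a, carton_b's own z axis and vertical above 0.4 rad).
It also fails if it takes over 72 s, if anything falls off the work surface, if the arm or the gripper's body presses on something with over 40 N, if the wrist force passes 120 N, or if a joint passes its speed limit or range.

## Working session

There is one attempt and no reset: what is moved stays moved. The work goes in short steps, Python scripts to look and compute and a tool call to move; the robot and the scene stay as the last step left them, time stands still between calls to the robot, and variables do not carry over. Pictures are saved under pics/ and viewed, about 8 in all and at most 12, crops included, and the job is handed in when it is done.

Besides the shell and the picture viewer there is one more tool, called after "Emit:" as a command line: name --pt "numbers of a row" for each row, then --argument value for the rest. carry_out: Moves the arm, as the interface text tells. Its arguments: {"type":"object","properties":{"increments":{"type":"array"}},"required":["increments"]}

```bash
mkdir -p pics; ls; cat > h.py <<'E'
import numpy as np, cv2
from plant import ctrl
def cam(s):
    return np.array(s["intrinsics"]),cv2.Rodrigues(np.array(s["rvec"]))[0],np.array(s["tvec"]).reshape(3)
def onz(s,px,z):
    K,R,t=cam(s); o=-R.T@t
    d=R.T@np.linalg.inv(K)@np.array([px[0],px[1],1.]); return o+d*(z-o[2])/d[2]
def proj(s,P):
    return cv2.projectPoints(np.atleast_2d(np.float64(P)),np.array(s["rvec"]),np.array(s["tvec"]),np.array(s["intrinsics"]),None)[0].reshape(-1,2)
E
python3 - <<'E'
from h import *
ims=[]
for n in("scene","top"):
    s=ctrl.snapshot(n); ims.append(s["pixels"]); K,R,t=cam(s); print(n,np.round(-R.T@t,3),np.round(R[2],2))
    for l in "bay shelf_edge rest tin tin_dot jar tray bottle shaker carton_a carton_b".split():
        print(l,[(np.round(d["centre"],3).tolist(),round(d["confidence"],2)) for d in ctrl.search_frame(s,l)[:4]])
    cv2.imwrite(f"pics/{n}0.png",cv2.resize(s["pixels"],(800,600)))
print(ctrl.get_obs())
E
```

```text
pics
scene [1.064 0.566 1.211] [-0.37 -0.43 -0.83]
bay [([0.607, 0.058, 0.068], 0.67)]
shelf_edge [([0.602, 0.058, 0.065], 0.88), ([0.67, -0.144, 0.087], 0.59)]
rest [([0.579, -0.192, 0.011], 0.61)]
tin [([0.754, 0.107, 0.076], 0.94), ([0.421, 0.187, 0.073], 0.76), ([0.584, 0.154, 0.084], 0.65), ([0.794, -0.066, 0.098], 0.65)]
tin_dot [([0.585, 0.153, 0.084], 0.88), ([0.793, -0.067, 0.095], 0.85), ([0.753, 0.113, 0.076], 0.8), ([0.425, 0.188, 0.077], 0.74)]
jar [([0.591, 0.014, 0.076], 0.65)]
tray [([0.381, -0.317, 0.003], 0.95)]
bottle [([0.4, 0.304, 0.078], 0.62), ([0.668, -0.145, 0.087], 0.27)]
shaker [([0.408, 0.08, 0.064], 0.66)]
carton_a [([0.649, 0.096, 0.096], 0.9), ([0.67, -0.146, 0.085], 0.9)]
carton_b [([0.649, 0.096, 0.096], 0.9), ([0.67, -0.146, 0.085], 0.9)]
top [0.415 0.012 1.237] [ 0.17 -0.02 -0.99]
bay [([0.589, -0.006, 0.226], 0.68), ([0.394, 0.075, 0.082], 0.32)]
shelf_edge [([0.584, -0.011, 0.222], 0.79)]
rest [([0.584, -0.194, 0.01], 0.59)]
tin [([0.406, 0.177, 0.078], 0.83), ([0.738, 0.1, 0.072], 0.71), ([0.549, 0.139, 0.123], 0.65), ([0.778, -0.081, 0.105], 0.6
[... 292 characters left out ...]
98, 0.073, 0.08], 0.62)]
carton_a []
carton_b []
{'clock': 1.2, 'joint_pos': array([ 8.05059030e+01,  2.05464133e+01,  6.81415907e-01,  2.40652877e-03,
       -7.01383420e+01, -1.65065255e+01]), 'qvel': array([-0.14441262,  0.0045527 ,  0.07187682, -0.00791993,  0.00193265,
       -0.02346462]), 'tau': array([ 4.54771759e-05, -5.82403529e+01,  2.93309569e+01,  7.00265944e+00,
        1.26884578e-02, -1.16597147e-05]), 'tool_pos': array([0.29593002, 0.60663258, 0.22656409]), 'orientation': array([-1.79996881e+02, -2.55879231e-03, -1.15999805e+02]), 'force': array([-0.69664309,  0.74203961,  0.88379447]), 'moment': array([-0.01614677,  0.02541261,  0.03411763]), 'opening': 0.08758439361139586}
```

View pics/scene0.png

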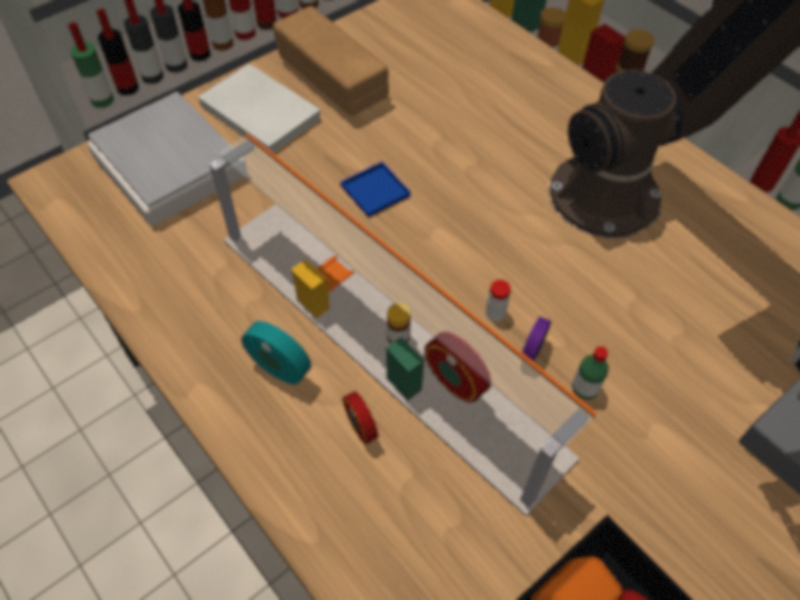

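View pics/top0.png

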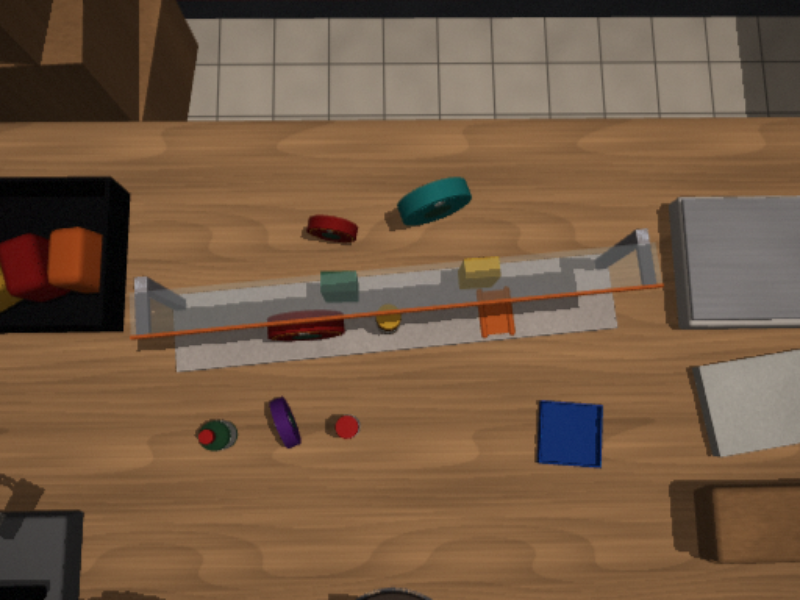

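The scene picture shows the tin at (457,367) behind the clear shelf, the jar at (399,322), the rest at (336,272), and the tray at (376,188). In the top picture, +y is to the left: liner corners (177,371) and (616,327), tin (306,326), jar (388,319), rest (496,313), tray (570,434), shaker (346,427).

```bash
cat > bay.py <<'E'
from h import *
s=ctrl.snapshot("top"); sc=ctrl.snapshot("scene")
k=.64
A=onz(s,(177*k,371*k),.01);B=onz(s,(616*k,327*k),.01)
C=onz(s,(132*k,338*k),.22);D=onz(s,(661*k,288*k),.22)
print("liner",A,B,np.linalg.norm(A-B),np.degrees(np.arctan2(B[0]-A[0],A[1]-B[1])))
print("rail",C,D,np.linalg.norm(C-D),np.degrees(np.arctan2(D[0]-C[0],C[1]-D[1])))
def cen(s,l,near):
    m=[]
    for d in ctrl.outline_of(s,l):
        v,u=np.nonzero(d["pixels"]); m.append((round(u.mean(),1),round(v.mean(),1),len(u),u.min(),u.max(),v.min(),v.max(),round(d["confidence"],2)))
    return m
for l in("rest","tin","jar","tray","shaker","bottle","carton_a"):
    for q in(s,sc): print(l,q["shot"],[tuple(map(float,x)) for x in cen(q,l,0)])
E
python3 bay.py
```

```text
liner [0.49639724 0.37743689 0.01      ] [ 0.56564913 -0.41311569  0.01      ] 0.7935799986225276 5.006293126028907
rail [0.53215298 0.3831947  0.22      ] [ 0.59876403 -0.41329573  0.22      ] 0.7992709351810265 4.780561307959532
rest 3 [(317.2, 203.8, 418.0, 306.0, 328.0, 194.0, 215.0, 0.9), (364.2, 276.9, 1660.0, 344.0, 385.0, 256.0, 298.0, 0.38)]
rest 4 [(213.6, 174.6, 229.0, 204.0, 224.0, 165.0, 185.0, 0.69)]
tin 3 [(212.3, 146.4, 403.0, 197.0, 227.0, 139.0, 154.0, 0.95), (182.2, 270.0, 353.0, 174.0, 191.0, 255.0, 285.0, 0.94), (277.3, 128.1, 995.0, 254.0, 301.0, 113.0, 143.0, 0.75), (195.7, 211.1, 548.0, 171.0, 219.0, 204.0, 218.0, 0.58)]
tin 4 [(290.6, 239.0, 827.0, 272.0, 313.0, 218.0, 257.0, 0.96), (230.0, 267.1, 430.0, 219.0, 241.0, 252.0, 283.0, 0.94), (176.2, 225.7, 1206.0, 154.0, 199.0, 206.0, 246.0, 0.71), (342.6, 216.9, 263.0, 334.0, 351.0, 204.0, 230.0, 0.52)]
jar 3 [(247.9, 206.4, 169.0, 240.0, 256.0, 201.0, 213.0, 0.59), (251.7, 194.5, 15771.0, 83.0, 423.0, 145.0, 237.0, 0.3)]
jar 4 [(253.9, 207.2, 317.0, 247.0, 263.0, 195.0, 218.0, 0.65)]
tray 3 [(364.4, 277.1, 1661.0, 344.0, 385.0, 256.0, 298.0, 0.72), (139.1, 277.9, 401.0, 127.0, 151.0, 269.0, 288.0, 0.46)]
tray 4 [(239.7, 121.3, 917.0, 218.0, 262.0, 105.0, 138.0, 0.58)]
shaker 3 [(222.0, 272.5, 202.0, 214.0, 230.0, 265.0, 280.0, 0.5)]
shaker 4 [(317.9, 192.4, 376.0, 309.0, 326.0, 179.0, 205.0, 0.8)]
bottle 3 [(138.9, 278.0, 401.0, 127.0, 151.0, 269.0, 288.0, 0.9)]
bottle 4 [(377.7, 239.8, 544.0, 366.0, 389.0, 222.0, 255.0, 0.84), (260.3, 210.8, 16733.0, 135.0, 379.0, 87.0, 329.0, 0.19)]
carton_a 3 [(252.8, 194.6, 16185.0, 82.0, 425.0, 146.0, 237.0, 0.45)]
carton_a 4 [(258.3, 235.7, 711.0, 247.0, 270.0, 216.0, 255.0, 0.95), (198.4, 185.1, 593.0, 187.0, 210.0, 167.0, 203.0, 0.6)]
```

```bash
cat >> h.py <<'E'
from scipy.spatial.transform import Rotation as Ro
PSI=np.radians(4.9); O=np.array([.5807,-.0137,0]); RB=Ro.from_euler('z',4.9,degrees=True)
def w(p): return O+RB.apply(p)          # bay(m)->world
def b(p): return RB.inv().apply(np.asarray(p)-O)
def tool(th,yaw=4.9): # tilt th deg, approach heading yaw deg
    c,s_=np.cos(np.radians(th)),np.sin(np.radians(th))
    return Ro.from_euler('z',yaw,degrees=True)*Ro.from_matrix(np.array([[0,-c,s_],[-1,0,0],[0,-s_,-c]]))
def inc(R,tcp):
    o=ctrl.get_obs(); R0=Ro.from_euler('xyz',o["orientation"],degrees=True)
    print("turn",np.round((R*R0.inv()).as_rotvec(degrees=True),1),"shift",np.round((tcp-o["tool_pos"])*1000,1),"t",round(o["clock"],2))
E
cat > fit.py <<'E'
from h import *
from scipy.optimize import minimize
def cyl(c,ax,r,hh):
    ax=ax/np.linalg.norm(ax); e=np.cross(ax,[.3,.5,.8]); e/=np.linalg.norm(e); f=np.cross(ax,e); a=np.linspace(0,2*np.pi,40)[:,None]
    q=c+r*(np.cos(a)*e+np.sin(a)*f); return np.r_[q+hh*ax,q-hh*ax]
def mask(s,P):
    m=np.zeros((384*4,512*4),np.uint8); cv2.fillConvexPoly(m,cv2.convexHull(np.int32(np.round(proj(s,P)*4))),1); return cv2.resize(m*1.0,(512,384),interpolation=cv2.INTER_AREA)
def best(s,l,P0):
    u=proj(s,[P0])[0]; B=None
    for d in ctrl.outline_of(s,l):
        v,x=np.nonzero(d["pixels"]); e=np.hypot(x.mean()-u[0],v.mean()-u[1])
        if len(x)<3000 and (B is None or e<B[0]): B=(e,d["pixels"]*1.0)
    return B[1] if B and B[0]<20 else None
def fit(l,gen,x0,P0,views=("top","scene")):
    M=[(s,best(s,l,P0)) for s in map(ctrl.snapshot,views)]; M=[m for m in M if m[1] is not None]
    f=lambda x:sum(np.abs(mask(s,gen(x))-m).sum() for s,m in M)
    r=minimize(f,x0,method="Nelder-Mead",options=dict(initial_simplex=np.r_[[x0],x0+np.diag([.02]*2+[.1]*(len(x0)-2))]))
    print(l,len(M),"world",np.round(r.x,4),"bay",np.round(b([r.x[0],r.x[1],0]),4)*1000,"cost",round(r.fun,1),[m.sum() for _,m in M]); return r.x
jar=lambda x:cyl(np.array([x[0],x[1],.0525]),np.array([0,0,1.]),.022,.0425)
tin=lambda x:cyl(np.array([x[0],x[1],.075]),np.array([np.cos(x[2]),np.sin(x[2]),0]),.065,.017)
sh=lambda x:cyl(np.array([x[0],x[1],.0425]),np.array([0,0,1.]),.020,.0425)
rest=lambda x:w([0,0,0])*0+[x[0],x[1],0]+RB.apply([[a,c,.012] for a in(-.046,.046) for c in(-.028,.028)])
E
python3 - <<'E'
from fit import *
t=fit("tin",tin,[.57,.145,PSI],[.57,.145,.075])
j=fit("jar",jar,[.58,.01],[.58,.01,.06])
fit("jar",jar,[.58,.01],[.58,.01,.06],("top",))
fit("tin",tin,[.57,.145,PSI],[.57,.145,.075],("top",))
fit("shaker",sh,[.40,.075],[.40,.075,.04])
fit("rest",rest,[.585,-.194],[.585,-.194,.01])
inc(tool(35),w(np.r_[b([.58,.01,0])[0]-.16,.03,.30]))
E
```

```text
tin 2 world [0.5658 0.1434 0.0473] bay [ -1.4 157.8   0. ] cost 829.5 [np.float64(572.0), np.float64(870.0)]
jar 2 world [0.5772 0.0015] bay [-2.2 15.4  0. ] cost 221.9 [np.float64(188.0), np.float64(322.0)]
jar 1 world [0.5694 0.0026] bay [-9.8 17.2  0. ] cost 106.3 [np.float64(169.0)]
tin 1 world [0.5514 0.1419 0.062 ] bay [-15.9 157.5   0. ] cost 335.2 [np.float64(539.0)]
shaker 1 world [0.3963 0.0715] bay [-176.5  100.6    0. ] cost 12.6 [np.float64(203.0)]
rest 2 world [ 0.5818 -0.1917] bay [ -14.1 -177.4    0. ] cost 541.0 [np.float64(423.0), np.float64(234.0)]
turn [ -6.5 -34.8  29.9] shift [ 124.1 -604.    73.5] t 3.0
```

Emit:
carry_out --pt "0 0 0 40 -60 70 0" --pt "-2 -10 8 50 -150 75 0" --pt "-4 -20 18 80 -250 75 0" --pt "-6.5 -34.8 29.9 124 -400 75 0" --pt "-6.5 -34.8 29.9 124 -520 75 0" --pt "-6.5 -34.8 29.9 124 -618 75 0" --pt "-6.5 -34.8 29.9 124 -618 75 0" --pt "-6.5 -34.8 29.9 124 -618 75 0" --pt "-6.5 -34.8 29.9 124 -618 75 0" --pt "-6.5 -34.8 29.9 124 -618 75 0" --pt "-6.5 -34.8 29.9 124 -618 75 0" --pt "-6.5 -34.8 29.9 124 -618 75 0" --pt "-6.5 -34.8 29.9 124 -618 75 0" --pt "-6.5 -34.8 29.9 124 -618 75 0"

```text
clock: 4.75
tool_pos: [0.42, -0.01, 0.3016]
orientation: [-145.0, -0.0, -85.0]
force: [0.1, -0.3, -0.1]
opening: 0.0872
```

```bash
python3 - <<'E'
from h import *
inc(tool(35),w([-.057,.016,.140])); inc(tool(35),w([.006,.016,.050]))
E
```

```text
turn [ 0.  -0.  -0.1] shift [ 102.5    7.4 -161.6] t 4.75
turn [ 0.  -0.  -0.1] shift [ 165.3   12.7 -251.6] t 4.75
```

Emit:
carry_out --pt "0 0 0 30 5 -50 0" --pt "0 0 0 60 7 -110 0" --pt "0 0 0 102 7 -161 0" --pt "0 0 0 102 7 -161 0" --pt "0 0 0 102 7 -161 0"

```text
clock: 5.38
tool_pos: [0.5357, -0.0224, 0.1711]
orientation: [-148.6, 2.3, -83.5]
force: [0.2, -0.1, -0.1]
opening: 0.088
```

```bash
python3 - <<'E'
from h import *
a=ctrl.snapshot("top"); c=ctrl.snapshot("scene")
o=ctrl.get_obs(); print(o["tool_pos"],o["force"])
cv2.imwrite("pics/p1.png",np.hstack([cv2.resize(x["pixels"][y:y+130,u:u+170],None,fx=2.3,fy=4.5/2) for x,y,u in((a,140,170),(c,140,180))]))
for s in(a,c): print(proj(s,[o["tool_pos"]]),proj(s,[w([-.005,.016,.095])]))
E
```

```text
[ 0.53567987 -0.02211061  0.17369562] [ 0.07367424 -0.13527792 -0.35871478]
[[258.5360859  214.92805915]] [[248.30675892 203.82024215]]
[[261.49780459 168.71686575]] [[255.79167068 198.35791477]]
```

View pics/p1.png

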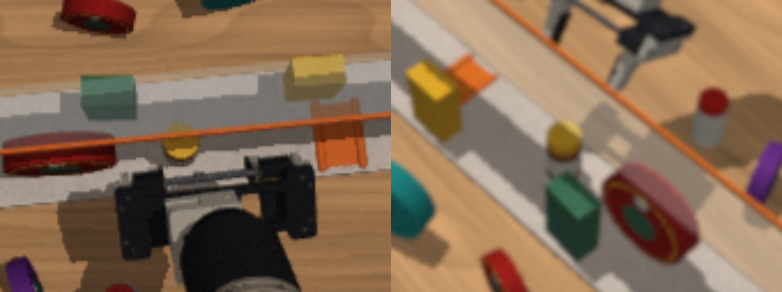

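The picture shows the open gripper in front of the shelf, with the jar lid at (180,143) in the left crop. The pose was not reached, so I'm checking the joints.

```bash
python3 - <<'E'
from h import *
o=ctrl.get_obs()
for k in("joint_pos","qvel","tool_pos","orientation","clock"): print(k,np.round(o[k],3))
E
```

```text
joint_pos [ 18.021  -5.903 -58.214  33.569  -7.403  45.662]
qvel [ 0.215 -2.144  0.04   0.044  0.09   0.186]
tool_pos [ 0.536 -0.022  0.174]
orientation [-148.328    2.292  -83.471]
clock 5.475
```

```bash
cat > samp.py <<'E'
from h import *
import json
o=ctrl.get_obs()
with open("samp.txt","a") as f: f.write(json.dumps([o["joint_pos"].tolist(),o["tool_pos"].tolist(),o["orientation"].tolist()])+"\n")
print(np.round(o["joint_pos"],1),np.round(o["tool_pos"],4),np.round(o["orientation"],1),o["clock"])
E
echo '[[80.50590, 20.54641, 0.681416, 0.0024, -70.13834, -16.50653],[0.29593002, 0.60663258, 0.22656409],[-180,0,-116]]' > samp.txt
python3 samp.py
python3 - <<'E'
from h import *
inc(tool(28),w([-.060,.016,.20]))
E
```

```text
[ 18.   -5.9 -58.2  33.6  -7.4  45.7] [ 0.5357 -0.0221  0.1737] [-148.3    2.3  -83.5] 5.475
turn [-2.6  3.4 -1.6] shift [-16.1  19.2  26.3] t 5.47
```

Emit:
carry_out --pt "-2.6 3.4 -1.6 -16 19 26 0" --pt "-2.6 3.4 -1.6 -16 19 26 0" --pt "-2.6 3.4 -1.6 -16 19 26 0" --pt "-2.6 3.4 -1.6 -16 19 26 0"

```text
clock: 5.98
tool_pos: [0.5193, -0.0046, 0.1997]
orientation: [-151.9, 0.1, -85.3]
force: [1.4, 0.4, -0.2]
opening: 0.0876
```

```bash
python3 samp.py; python3 - <<'E'
from h import *
inc(tool(28),w([-.060,.016,.20]))
E
```

```text
[ 26.3  -9.3 -53.6  27.9 -21.6  44.5] [ 0.5193 -0.0046  0.1997] [-1.519e+02  1.000e-01 -8.530e+01] 5.975
turn [-0.1  0.1  0.2] shift [0.3 1.7 0.3] t 5.97
```

```bash
cat > kin.py <<'E'
from h import *
import json
from scipy.optimize import least_squares
S=[json.loads(l) for l in open("samp.txt")]
def fk(q,p):
    a1,e,d1,L2,a3,d4,L6=p; q=np.radians(q)
    r=lambda ax,a:Ro.from_rotvec(np.array(ax)*a)
    R=r([0,0,1],q[0]); P=R.apply([a1,e,d1])
    R=R*r([0,1,0],q[1]); P=P+R.apply([0,0,L2])
    R=R*r([0,1,0],-q[2]); P=P+R.apply([d4,0,a3])
    R=R*r([1,0,0],-q[3])*r([0,1,0],-q[4]); P=P+R.apply([L6,0,0]); R=R*r([1,0,0],-q[5])
    return P,R
pr=np.array([.05,-.19,.35,.35,.03,.38,.3])
def calib(v=0):
    f=lambda p:np.r_[np.concatenate([fk(s[0],p)[0]-s[1] for s in S])/.001,(p-pr)/.1]
    x=least_squares(f,pr); 
    if v: print(np.round(x.x,4),"res mm",np.round(x.fun[:-7],1))
    if v:
        F=[(fk(s[0],x.x)[1].inv()*Ro.from_euler('xyz',s[2],degrees=True)).as_rotvec(degrees=True) for s in S]; print(np.round(F,1))
    return x.x
LO=[-176.03,-82.01,-58.28,-173.87,-174.79,-173.66];HI=[176.03,121.73,71.71,95.51,-.11,173.66]
def ik(R,P,p,q0,T):
    f=lambda q:np.r_[(fk(q,p)[0]-P)/.001,((fk(q,p)[1]*T).inv()*R).as_rotvec(degrees=True)*3]
    return least_squares(f,np.clip(q0,np.array(LO)+.1,np.array(HI)-.1),bounds=(LO,HI),x_scale=10)
E
python3 -c "
from kin import *
calib(1)"
```

```text
[ 0.229  -0.183  -0.0363  0.5533  0.0849  0.2074  0.263 ] res mm [ -8.7   1.3   1.6   5.2 -14.1   4.5  -3.2   5.4  -6. ]
[[-0. 90.  0.]
 [ 0. 90.  0.]
 [ 0. 90.  0.]]
```

```bash
python3 - <<'E'
t=open('kin.py').read()
t=t.replace("a1,e,d1,L2,a3,d4,L6=p","a1,e,d1,L2,a3,d4,L6,e4,a4=p").replace("R=R*r([1,0,0],-q[3])*r([0,1,0],-q[4]); P=P+R.apply([L6,0,0])","R=R*r([1,0,0],-q[3]); P=P+R.apply([0,e4,a4]); R=R*r([0,1,0],-q[4]); P=P+R.apply([L6,0,0])")
t=t.replace(".38,.3])",".38,.3,0,0])").replace("[:-7]","[:-9]")
open('kin.py','w').write(t)
E
python3 -c "
from kin import *
p=calib(1)
T=Ro.from_euler('y',90,degrees=True)
for th in (28,32,35):
  for P in ([-.057,.016,.14],[.006,.016,.05]):
    r=ik(tool(th),w(P),p,S[-1][0],T); print(th,P,np.round(r.x,1),round(r.cost,2))
"
```

```text
[ 0.0141 -0.016   0.196   0.5994 -0.0031  0.4488  0.3797 -0.1758  0.0049] res mm [ 0.  -0.1  0.1 -0.1 -0.1  0.5  0.1  0.2 -0.6]
[[-0. 90.  0.]
 [ 0. 90.  0.]
 [ 0. 90.  0.]]
28 [-0.057, 0.016, 0.14] [ 22.1  -2.9 -58.3  34.8 -11.2  40.3] 24.43
28 [0.006, 0.016, 0.05] [ 18.9  13.8 -49.1   9.5  -1.1  68. ] 193.16
32 [-0.057, 0.016, 0.14] [ 21.2  -3.3 -58.3  30.7  -8.5  45.3] 137.01
32 [0.006, 0.016, 0.05] [ 1.78e+01  1.40e+01 -4.27e+01 -2.29e+01 -1.00e-01  1.02e+02] 233.39
35 [-0.057, 0.016, 0.14] [ 20.5  -3.5 -58.3  25.7  -5.7  51.2] 267.0
35 [0.006, 0.016, 0.05] [ 1.300e+01  1.390e+01 -3.740e+01 -5.030e+01 -1.000e-01  1.338e+02] 178.59
```

```bash
cat > srch.py <<'E'
from kin import *
p=calib(); T=Ro.from_euler('y',90,degrees=True); rng=np.random.default_rng(0)
def allik(R,P,n=25):
    out=[]
    for i in range(n):
        q0=np.array([rng.uniform(-60,60),rng.uniform(-40,60),rng.uniform(-58,40),rng.uniform(-170,90),rng.uniform(-120,-5),rng.uniform(-170,170)])
        r=ik(R,P,p,q0,T)
        if r.cost<1 and not any(np.abs(r.x-o).max()<3 for o in out): out.append(r.x)
    return out
E
python3 - <<'E'
from srch import *
for th in(28,33,38):
  for fl in(0,180):
    for yw in(-25,4.9,35):
      R=tool(th,yw)*Ro.from_euler('z',fl,degrees=True)
      G=w([-.005,.016,.065])
      for x in allik(R,G+R.apply([0,0,.019]),12): print(th,fl,yw,np.round(x,0))
E
```

```text
28 0 35 [  9.  15. -31. -34. -22. 145.]
28 180 35 [  9.  15. -31. -34. -22. -35.]
33 0 35 [  4.  16. -29. -46. -23. 161.]
33 180 35 [  4.  16. -29. -46. -23. -19.]
38 180 35 [ -2.  16. -28. -59. -26.  -2.]
```

```bash
python3 - <<'E'
from srch import *
def sv(name,P,ths,yws,n=8):
  for th in ths:
    L=[]
    for yw in yws:
      R=tool(th,yw)
      o=allik(R,P,n); o+= [] if o else allik(R*Ro.from_euler('z',180,degrees=True),P,n)
      L.append((yw,[(int(x[3]),int(x[4]),int(x[5])) for x in o][:3]))
    print(name,th,[l for l in L if l[1]])
H=range(-75,76,15)
for y in(.24,.07,-.10): sv("push%.2f"%y,w([.005,y,.065]),(30,38),H)
sv("jar",w([.005,.016,.05]),(30,36),H)
E
```

```text
push0.24 30 [(-75, [(27, -57, -58)]), (-60, [(37, -48, -53)]), (-45, [(50, -40, -51)]), (-30, [(70, -31, -51)]), (45, [(-22, -11, 119)]), (60, [(-36, -26, 152)]), (75, [(-39, -38, 171)])]
push0.24 38 [(-75, [(31, -62, -63)]), (-60, [(43, -53, -62)]), (-45, [(60, -44, -63)]), (-30, [(85, -36, -66)]), (45, [(-51, -13, 154)]), (60, [(-54, -29, -4)]), (75, [(-52, -42, -172)])]
push0.07 30 [(-75, [(38, -47, -55)]), (-60, [(52, -38, -53)]), (-45, [(73, -30, -54)]), (30, [(-24, -12, 123)]), (45, [(-38, -27, 155)]), (60, [(-40, -39, 173)]), (75, [(-38, -49, -173)])]
push0.07 38 [(-75, [(44, -51, -63)]), (-60, [(61, -43, -65)]), (30, [(-54, -15, 159)]), (45, [(-55, -30, -1)]), (60, [(-52, -43, -170)]), (75, [(-47, -54, -161)])]
push-0.10 30 [(-75, [(53, -38, -51)]), (-60, [(74, -29, -52)]), (15, [(-26, -14, 127)]), (30, [(-37, -29, 156)]), (45, [(-39, -40, 173)]), (60, [(-38, -50, -173)]), (75, [(-35, -59, -162)])]
push-0.10 38 [(-75, [(63, -43, -64)]), (-60, [(90, -35, -67)]), (15, [(-53, -16, 160)]), (30, [(-54, -32, -1)]), (45, [(-51, -44, -170)]), (60, [(-47, -55, -162)]), (75, [(-42, -65, -154)])]
jar 30 [(-75, [(44, -42, -56)]), (-60, [(62, -34, -56)]), (-45, [(89, -26, -59)]), (30, [(-35, -17, 141)]), (45, [(-41, -30, 165)]), (60, [(-41, -41, 0)]), (75, [(-38, -51, -167)])]
jar 36 [(-75, [(49, -46, -63)]), (-60, [(71, -38, -66)]), (-15, [(-173, -10, -95)]), (30, [(-53, -19, 164)]), (45, [(-53, -33, 0)]), (60, [(-49, -45, -168)]), (75, [(-45, -55, -159)])]
```

```bash
cat > clr.py <<'E'
from srch import *
g=lambda a,b_,n:np.linspace(a,b_,n)
def box(x0,x1,y0,y1,z0,z1,n=9): 
    return np.array(np.meshgrid(g(x0,x1,n),g(y0,y1,n),g(z0,z1,n))).reshape(3,-1).T/1000
BODY=box(-97,97,-39,39,-190,-66,13)
WR=box(-50,50,-50,50,-330,-190,9)
def fing(o): return np.r_[box(o/2,o/2+21,-9.5,9.5,-66,0,7),box(-o/2-21,-o/2,-9.5,9.5,-66,0,7)]
def dbox(P,c,h): 
    q=np.abs(P-c)-h; return np.linalg.norm(np.maximum(q,0),axis=1)+np.minimum(q.max(1),0)
def dcyl(P,c,ax,r,hh):
    a=(P-c)@ax; q=np.c_[np.linalg.norm(P-c-np.outer(a,ax),axis=1)-r,np.abs(a)-hh]; return np.linalg.norm(np.maximum(q,0),axis=1)+np.minimum(q.max(1),0)
def clear(R,P,o,tin_y=None,jar=None,tx=0,full=0): # R,P world; distances mm per obstacle
    F=RB.inv().apply; T=lambda X:np.array(F(P+R.apply(X)-O))
    B=np.r_[T(BODY),T(WR)]; A=np.r_[B,T(fing(o))]
    d=dict(shelf=dbox(A,np.array([.02,0,.225]),np.array([.035,.4,.005])).min(),floor=A[:,2].min()-.01)
    d["cart"]=min(dbox(A,np.array([.0675,y,.055]),np.array([.022,.03,.055])).min() for y in(.10,-.14))
    d["shaker"]=dcyl(A,np.array([-.1765,.1006,.0425]),np.array([0,0,1.]),.02,.0425).min()
    if tin_y is not None: d["tin"]=dcyl(B,np.array([tx,tin_y,.075]),np.array([1.,0,0]),.065,.017).min(); d["tinF"]=dcyl(T(fing(o)),np.array([tx,tin_y,.075]),np.array([1.,0,0]),.065,.017).min()
    if jar is not None: d["jar"]=dcyl(B,np.array([jar[0],jar[1],.0525]),np.array([0,0,1.]),.022,.0425).min(); d["jarF"]=dcyl(T(fing(o)),np.array([jar[0],jar[1],.0525]),np.array([0,0,1.]),.022,.0425).min()
    return {k:int(round(v*1000)) for k,v in d.items()}
E
python3 - <<'E'
from clr import *
G=w([-.005,.016,.065])
for th in(30,34,38):
  for yw in(20,25,30,35):
    for ro in(0,10,20):
      R=tool(th,yw)*Ro.from_euler('z',ro,degrees=True); P=G+R.apply([0,0,.019])
      c=clear(R,P,88,.158,(-.005,.016))
      if min(c["shelf"],c["tin"],c["tinF"],c["cart"])<5: continue
      R2=R*Ro.from_euler('z',180,degrees=True)
      o=allik(R2,P,6); 
      if o: print(th,yw,ro,c,[np.round(x).astype(int).tolist() for x in o])
E
```

```text
30 20 10 {'shelf': 23, 'floor': 28, 'cart': 39, 'shaker': 78, 'tin': 7, 'tinF': 11, 'jar': 10, 'jarF': 20} [[19, 14, -44, -13, -2, -86]]
30 20 20 {'shelf': 16, 'floor': 23, 'cart': 30, 'shaker': 94, 'tin': 8, 'tinF': 12, 'jar': 10, 'jarF': 17} [[19, 14, -44, -13, -2, -96]]
30 25 10 {'shelf': 14, 'floor': 28, 'cart': 35, 'shaker': 73, 'tin': 10, 'tinF': 11, 'jar': 10, 'jarF': 20} [[14, 14, -36, -29, -11, -62]]
30 25 20 {'shelf': 22, 'floor': 23, 'cart': 35, 'shaker': 89, 'tin': 12, 'tinF': 11, 'jar': 10, 'jarF': 17} [[14, 14, -36, -29, -11, -72]]
30 30 10 {'shelf': 6, 'floor': 28, 'cart': 34, 'shaker': 68, 'tin': 13, 'tinF': 11, 'jar': 10, 'jarF': 20} [[10, 15, -33, -35, -17, -49]]
30 30 20 {'shelf': 17, 'floor': 23, 'cart': 34, 'shaker': 83, 'tin': 16, 'tinF': 10, 'jar': 10, 'jarF': 17} [[10, 15, -33, -35, -17, -59]]
30 35 20 {'shelf': 9, 'floor': 23, 'cart': 30, 'shaker': 77, 'tin': 19, 'tinF': 9, 'jar': 10, 'jarF': 17} [[8, 15, -30, -39, -22, -49]]
34 20 0 {'shelf': 17, 'floor': 34, 'cart': 42, 'shaker': 58, 'tin': 8, 'tinF': 12, 'jar': 10, 'jarF': 22} [[15, 14, -38, -35, -5, -51]]
[... 2055 characters left out ...]
, -16, -34]]
38 30 0 {'shelf': 11, 'floor': 34, 'cart': 39, 'shaker': 49, 'tin': 29, 'tinF': 12, 'jar': 10, 'jarF': 22} [[0, 15, -30, -60, -21, -8]]
38 30 10 {'shelf': 26, 'floor': 27, 'cart': 34, 'shaker': 59, 'tin': 21, 'tinF': 10, 'jar': 10, 'jarF': 20} [[0, 15, -30, -60, -21, -18]]
38 30 20 {'shelf': 37, 'floor': 21, 'cart': 36, 'shaker': 73, 'tin': 23, 'tinF': 9, 'jar': 10, 'jarF': 17} [[0, 15, -30, -60, -21, -28]]
38 35 10 {'shelf': 17, 'floor': 27, 'cart': 33, 'shaker': 57, 'tin': 28, 'tinF': 10, 'jar': 10, 'jarF': 20} [[-2, 16, -28, -59, -26, -12]]
38 35 20 {'shelf': 29, 'floor': 21, 'cart': 31, 'shaker': 70, 'tin': 28, 'tinF': 9, 'jar': 10, 'jarF': 17} [[-2, 16, -28, -59, -26, -22]]
```

```bash
cat > path.py <<'E'
from clr import *
from scipy.spatial.transform import Slerp
def walk(q,wp,o=88,n=8,**k):  # wp: list of (R,P); from joint q
    P0,R0=fk(q,p); R0=R0*T
    for j,(R,P) in enumerate(wp):
        sl=Slerp([0,1],Ro.concatenate([R0,R])); C=[];bad=0
        for a in np.linspace(0,1,n+1)[1:]:
            r=ik(sl(a),P0+a*(P-P0),p,q,T); q=r.x; bad=max(bad,r.cost); C.append(clear(sl(a),P0+a*(P-P0),o,**k))
        m={kk:min(c[kk] for c in C) for kk in C[0]}
        print(j,"cost",round(bad,1),np.round(q).astype(int).tolist(),m)
        R0,P0=R,P
    return q
def rows(R0,P0,wp):
    for R,P in wp: print("turn",np.round((R*R0.inv()).as_rotvec(degrees=True),1),"shift",np.round((P-P0)*1000))
def now():
    o=ctrl.get_obs(); return o["joint_pos"],Ro.from_euler('xyz',o["orientation"],degrees=True),o["tool_pos"]
E
cat > pj.py <<'E'
from path import *
q,R0,P0=now()
z=lambda a:Ro.from_euler('z',a,degrees=True)
RG=tool(38,28)*z(190); PG=w([-.005,.016,.065])+RG.apply([0,0,.019])
V0=(z(4.9-0)*tool(0,0),np.array([.46,0,.36]))
Va=(z(-80)*V0[0],V0[1]); Vb=(tool(0,28)*z(190),V0[1])
V3=(RG,PG-RG.apply([0,0,.14])); V4=(RG,PG)
WP=[V0,Va,Vb,V3,V4]
E
python3 - <<'E'
from pj import *
q=walk(q,WP[:4]); q=walk(q,WP[4:],tin_y=.158,jar=(-.005,.016))
up=PG+RB.apply([-.005,0,.03]); out=PG+RB.apply([-.11,-.02,.06]); 
J=lambda x,y,zz:np.array([x,y,zz])+PG-w([-.005,.016,.01])
for rz in (0,-25,-50):
  Rt=z(rz)*RG; off=z(rz).apply(PG-w([-.005,.016,.01]))
  print(rz); walk(q,[(RG,up),(RG,out),(Rt,np.array([.381,-.319,.10])+off),(Rt,np.array([.381,-.319,.006])+off)],o=44)
rows(R0,P0,WP)
E
```

```text
0 cost 0.0 [25, -4, -11, 0, -83, 70] {'shelf': 44, 'floor': 205, 'cart': 154, 'shaker': 154}
1 cost 0.0 [25, -4, -11, 0, -83, -10] {'shelf': 136, 'floor': 350, 'cart': 271, 'shaker': 278}
2 cost 0.0 [25, -4, -11, 0, -83, -97] {'shelf': 136, 'floor': 350, 'cart': 272, 'shaker': 275}
3 cost 0.0 [3, -4, -37, -37, -26, -46] {'shelf': 40, 'floor': 138, 'cart': 113, 'shaker': 107}
0 cost 0.0 [1, 15, -30, -59, -19, -20] {'shelf': 29, 'floor': 27, 'cart': 35, 'shaker': 60, 'tin': 19, 'tinF': 10, 'jar': 10, 'jarF': 20}
0
0 cost 0.0 [4, 11, -32, -51, -19, -31] {'shelf': 16, 'floor': 33, 'cart': 36, 'shaker': 62}
1 cost 0.0 [2, -1, -41, -47, -22, -33] {'shelf': 24, 'floor': 63, 'cart': 61, 'shaker': 52}
2 cost 0.0 [-48, 11, -21, -45, -57, 2] {'shelf': 94, 'floor': 93, 'cart': 149, 'shaker': 86}
3 cost 0.0 [-50, 20, -24, -52, -50, 14] {'shelf': 183, 'floor': 26, 'cart': 273, 'shaker': 292}
-25
0 cost 0.0 [4, 11, -32, -51, -19, -31] {'shelf': 16, 'floor': 33, 'cart': 36, 'shaker': 62}
1 cost 0.0 [2, -1, -41, -47, -22, -33] {'shelf': 24, 'floor': 63, 'cart': 61, 'shaker': 52}
2 cost 0.0 [-42, 2, -32, -47, -37, -22] {'shelf': 99, 'floor': 93, 'cart': 151, 'shaker': 82}
3 cost 0.0 [-48, 14, -33, -62, -33, 1] {'shelf': 193, 'floor': 26, 'cart': 256, 'shaker': 278}
-50
0 cost 0.0 [4, 11, -32, -51, -19, -31] {'shelf': 16, 'floor': 33, 'cart': 36, 'shaker': 62}
1 cost 0.0 [2, -1, -41, -47, -22, -33] {'shelf': 24, 'floor': 63, 'cart': 61, 'shaker': 52}
2 cost 35.1 [-18, -5, -57, 0, 0, -103] {'shelf': 104, 'floor': 93, 'cart': 153, 'shaker': 79}
3 cost 33.2 [-34, 9, -40, -64, -8, -26] {'shelf': 157, 'floor': 26, 'cart': 223, 'shaker': 254}
turn [-2.5 28.   0.2] shift [-59.   5. 160.]
turn [ 17.5  25.  -78.1] shift [-59.   5. 160.]
turn [  40.     8.2 -162.1] shift [-59.   5. 160.]
turn [  88.8   27.5 -142.8] shift [-11. -29. -39.]
turn [  88.8   27.5 -142.8] shift [  65.   12. -150.]
```

Emit:
carry_out --pt "-1.5 10 0 -30 2 60 0" --pt "-2 20 0 -59 5 120 0" --pt "-2.5 28 0.2 -59 5 160 0" --pt "17.5 25 -78.1 -59 5 160 0" --pt "17.5 25 -78.1 -59 5 160 0" --pt "17.5 25 -78.1 -59 5 160 0" --pt "17.5 25 -78.1 -59 5 160 0" --pt "17.5 25 -78.1 -59 5 160 0" --pt "17.5 25 -78.1 -59 5 160 0" --pt "17.5 25 -78.1 -59 5 160 0" --pt "17.5 25 -78.1 -59 5 160 0" --pt "40 8.2 -162.1 -59 5 160 0" --pt "40 8.2 -162.1 -59 5 160 0" --pt "40 8.2 -162.1 -59 5 160 0" --pt "40 8.2 -162.1 -59 5 160 0" --pt "40 8.2 -162.1 -59 5 160 0" --pt "40 8.2 -162.1 -59 5 160 0" --pt "40 8.2 -162.1 -59 5 160 0" --pt "40 8.2 -162.1 -59 5 160 0" --pt "40 8.2 -162.1 -59 5 160 0"

```text
clock: 8.48
tool_pos: [0.4607, -0.0002, 0.3592]
orientation: [-179.9, -0.0, 107.9]
force: [-0.1, 0.4, -0.8]
opening: 0.0875
```

```bash
python3 samp.py; python3 - <<'E'
from pj import *
calib(1); q,R0,P0=now(); rows(R0,P0,WP[2:])
E
```

```text
[ 24.5  -3.8 -11.5  -0.  -82.4 -96.6] [ 4.607e-01 -2.000e-04  3.592e-01] [-179.9   -0.   107.9] 8.475
[ 0.0023 -0.0047  0.202   0.6013 -0.0024  0.4614  0.3811 -0.1871  0.002 ] res mm [-0.  -0.   0.3 -0.1  0.1  0.1  0.2 -0.1 -0.2  0.   0.  -0.2]
[[-0. 90.  0.]
 [ 0. 90.  0.]
 [ 0. 90.  0.]
 [ 0. 90.  0.]]
turn [-0.  -0.1  0.1] shift [-1.  0.  1.]
turn [ 17.8 -33.6   0.1] shift [  48.  -33. -199.]
turn [ 17.8 -33.6   0.1] shift [ 124.    8. -309.]
```

Emit:
carry_out --pt "4.5 -8.5 0 10 -10 -45 0" --pt "9 -17 0 24 -18 -90 0" --pt "13.5 -25 0 36 -25 -140 0" --pt "17.8 -33.6 0 48 -33 -199 0" --pt "17.8 -33.6 0 48 -33 -199 0" --pt "17.8 -33.6 0 62 -25 -219 0" --pt "17.8 -33.6 0 76 -18 -239 0" --pt "17.8 -33.6 0 76 -18 -239 0" --pt "17.8 -33.6 0 76 -18 -239 0"

```text
clock: 9.6
tool_pos: [0.5365, -0.0179, 0.121]
orientation: [142.4, -6.1, 110.1]
force: [0.1, -0.5, 0.1]
opening: 0.0877
```

```bash
python3 samp.py; python3 - <<'E'
from pj import *
q,R0,P0=now(); rows(R0,P0,WP[4:]); walk(q,WP[4:],tin_y=.158,jar=(-.005,.016))
ims=[]
for n,y,u in(("top",140,170),("scene",140,180)):
    s=ctrl.snapshot(n); im=s["pixels"].copy()
    for X in([-.005,.016,.095],[-.005,.016,.01]):
        pass
    I=cv2.resize(im[y:y+130,u:u+170],None,fx=2.3,fy=2.3,interpolation=cv2.INTER_CUBIC)
    a=np.linspace(0,6.283,30)
    c=proj(s,[w([-.005+.022*np.cos(t),.016+.022*np.sin(t),.095]) for t in a])
    cv2.polylines(I,[np.int32((c-[u,y])*2.3)],True,(255,0,255),1); ims.append(I)
cv2.imwrite("pics/p2.png",np.hstack(ims))
E
```

```text
[  2.9   2.9 -34.1 -41.6 -23.1 -40.4] [ 0.5365 -0.0179  0.121 ] [142.4  -6.1 110.1] 9.6
turn [ 0.1  0.  -0. ] shift [ 48.  25. -71.]
0 cost 0.0 [1, 14, -29, -55, -20, -25] {'shelf': 29, 'floor': 27, 'cart': 35, 'shaker': 60, 'tin': 19, 'tinF': 10, 'jar': 10, 'jarF': 20}
```

View pics/p2.png

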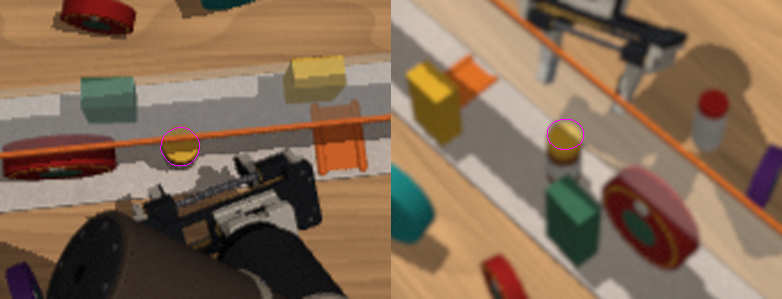

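The magenta prediction circle sits on the jar lid in both crops, at (180,146) on the left and (565,136) on the right, so I'm going ahead with the grasp.

Emit:
carry_out --pt "0 0 0 16 8 -24 0" --pt "0 0 0 32 17 -48 0" --pt "0 0 0 49 25 -71 0" --pt "0 0 0 49 25 -71 0" --pt "0 0 0 49 25 -71 1" --pt "0 0 0 49 25 -71 1" --pt "0 0 0 49 25 -71 1" --pt "0 0 0 49 25 -71 1" --pt "0 0 0 49 25 -71 1" --pt "0 0 0 49 25 -71 1"

```text
clock: 10.95
tool_pos: [0.5864, 0.0072, 0.0506]
orientation: [142.3, -6.1, 110.1]
force: [-1.7, -2.8, 6.3]
opening: 0.0451
```

```bash
python3 samp.py; python3 - <<'E'
from pj import *
q,R0,P0=now(); print(ctrl.get_obs()["force"],ctrl.get_obs()["opening"])
rz=-25; Rt=z(rz)*R0; off=z(rz).apply(P0-w([-.005,.016,.01]))
up=P0+RB.apply([-.005,0,.03]); out=P0+RB.apply([-.11,-.02,.06])
W=[(R0,up),(R0,out),(Rt,np.array([.381,-.319,.06])+off),(Rt,np.array([.381,-.319,.006])+off)]
walk(q,W,o=44); rows(R0,P0,W)
E
```

```text
[  1.1  14.4 -29.  -55.2 -19.8 -24.7] [0.5864 0.0072 0.0506] [142.3  -6.1 110.1] 10.95
[-1.73348057 -2.76423025  6.26401503] 0.04507857372195067
0 cost 0.0 [4, 11, -30, -48, -20, -34] {'shelf': 14, 'floor': 34, 'cart': 35, 'shaker': 63}
1 cost 0.0 [1, -1, -39, -45, -23, -36] {'shelf': 23, 'floor': 64, 'cart': 60, 'shaker': 52}
2 cost 0.0 [-45, 6, -31, -51, -36, -15] {'shelf': 100, 'floor': 80, 'cart': 149, 'shaker': 78}
3 cost 0.0 [-48, 13, -31, -59, -34, -2] {'shelf': 195, 'floor': 26, 'cart': 254, 'shaker': 278}
turn [0. 0. 0.] shift [-5. -0. 30.]
turn [0. 0. 0.] shift [-108.  -29.   60.]
turn [  0.   0. -25.] shift [-192. -326.   50.]
turn [  0.   0. -25.] shift [-192. -326.   -4.]
```

Emit:
carry_out --pt "0 0 0 -3 0 15 1" --pt "0 0 0 -10 0 30 1" --pt "0 0 0 -45 -8 40 1" --pt "0 0 0 -80 -18 50 1" --pt "0 0 0 -108 -29 60 1" --pt "0 0 -4 -122 -75 65 1" --pt "0 0 -8 -136 -125 65 1" --pt "0 0 -12 -150 -175 65 1" --pt "0 0 -16 -164 -225 65 1" --pt "0 0 -20 -178 -275 60 1" --pt "0 0 -25 -192 -326 50 1" --pt "0 0 -25 -192 -326 50 1" --pt "0 0 -25 -192 -326 50 1" --pt "0 0 -25 -192 -326 50 1"

```text
clock: 12.7
tool_pos: [0.3941, -0.3172, 0.1]
orientation: [142.4, -6.2, 85.2]
force: [-0.0, 1.3, -2.3]
opening: 0.0444
```

```bash
python3 samp.py; python3 - <<'E'
from pj import *
from fit import *
print(ctrl.get_obs()["opening"],ctrl.get_obs()["force"])
q,R0,P0=now(); exp=P0-z(-25).apply(np.array([.5864,.0072,.0506])-w([-.005,.016,.01])); print("jar expected",exp)
box_=lambda x:[[x[0]+a,x[1]+c,h] for a in(-.055,.055) for c in(-.055,.055) for h in(0,.016)]
fit("tray",box_,[.381,-.319],[.381,-.319,.01])
ims=[]
for n,y,u in(("top",230,310),("scene",70,190)):
    s=ctrl.snapshot(n); ims.append(cv2.resize(s["pixels"][y:y+100,u:u+130],None,fx=3,fy=3,interpolation=cv2.INTER_CUBIC))
cv2.imwrite("pics/p3.png",np.hstack(ims))
E
```

```text
[-44.5   6.5 -30.9 -50.5 -36.1 -14.8] [ 0.3941 -0.3172  0.1   ] [142.4  -6.2  85.2] 12.7
0.04441311765632778 [-0.04590925  1.34533214 -2.28309556]
jar expected [ 0.3808892  -0.31701373  0.05938745]
tray 2 world [ 0.3808 -0.3157] bay [-225.  -283.9    0. ] cost 1326.6 [np.float64(666.0), np.float64(751.0)]
```

View pics/p3.png

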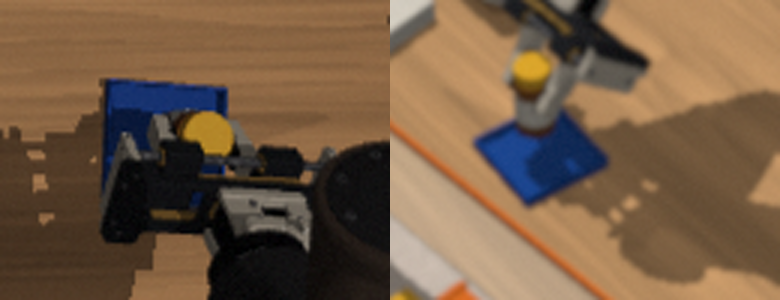

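The jar hangs upright over the tray: in the top crop the lid is at (207,134), and it is off centre only by perspective. I'm lowering and releasing it.

Emit:
carry_out --pt "0 0 0 0 0 -20 1" --pt "0 0 0 0 0 -40 1" --pt "0 0 0 0 0 -48 1" --pt "0 0 0 0 0 -52 1" --pt "0 0 0 0 0 -55 1" --pt "0 0 0 0 0 -55 1"

```text
clock: 13.75
tool_pos: [0.3944, -0.3187, 0.0459]
orientation: [142.3, -6.1, 85.1]
force: [-0.9, 1.4, 2.0]
opening: 0.0447
```

```bash
python3 samp.py; python3 -c "
from h import *
o=ctrl.get_obs();print(o['force'],o['opening'])"
```

```text
[-48.3  13.2 -31.2 -58.7 -34.3  -1.9] [ 0.3944 -0.3187  0.0459] [142.3  -6.1  85.1] 13.75
[-0.9130526   1.38655254  1.95402086] 0.04471403128001448
```

Emit:
carry_out --pt "0 0 0 0 0 0 0.3" --pt "0 0 0 0 0 0 0" --pt "0 0 0 0 0 0 0" --pt "0 0 0 0 0 0 0" --pt "0 0 0 0 0 0 0" --pt "0 0 0 0 0 0 0" --pt "0 0 0 -15 -1 20 0" --pt "0 0 0 -35 -2 45 0" --pt "0 0 0 -60 -4 80 0" --pt "0 0 0 -70 -4 130 0" --pt "0 0 0 -70 -4 180 0" --pt "0 0 0 -70 -4 180 0" --pt "0 0 0 -70 -4 180 0"

```text
clock: 15.38
tool_pos: [0.3238, -0.3219, 0.2249]
orientation: [142.4, -6.1, 85.1]
force: [-1.2, 0.6, -1.1]
opening: 0.0876
```

```bash
python3 samp.py; python3 - <<'E'
from fit import *
j=lambda x:cyl(np.array([x[0],x[1],.0465]),np.array([0,0,1.]),.022,.0425)
fit("jar",j,[.381,-.318],[.381,-.318,.05])
fit("tin",tin,[.57,.145,PSI],[.57,.145,.075],("scene",))
s=ctrl.snapshot("scene"); t=ctrl.snapshot("top")
a=cv2.resize(s["pixels"][80:210,195:365],None,fx=2.3,fy=2.3,interpolation=cv2.INTER_CUBIC)
b_=cv2.resize(t["pixels"][170:300,240:410],None,fx=2.3,fy=2.3,interpolation=cv2.INTER_CUBIC)
cv2.imwrite("pics/p4.png",np.hstack([a,b_]))
E
```

```text
[-49.1  -7.8 -28.  -38.6 -51.2 -28. ] [ 0.3238 -0.3219  0.2249] [142.4  -6.1  85.1] 15.375
jar 2 world [ 0.3849 -0.3146] bay [-220.8 -283.     0. ] cost 62.1 [np.float64(346.0), np.float64(326.0)]
tin 1 world [ 0.5742  0.1447 -0.0803] bay [  7.1 158.4   0. ] cost 429.8 [np.float64(850.0)]
```

View pics/p4.png

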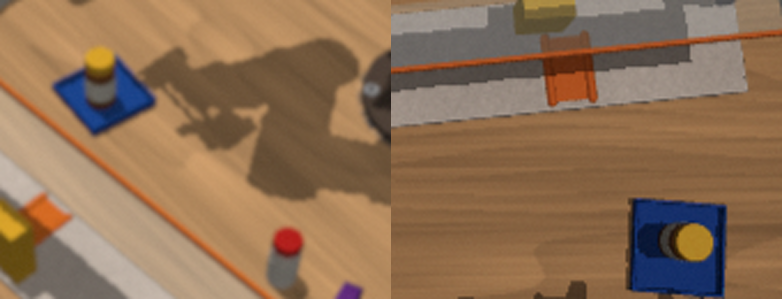

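The jar stands upright in the tray, in the left crop at (98,78) and in the right crop at (690,243). Next I'm locating the tin and the rest precisely.

```bash
python3 - <<'E'
from fit import *
t=ctrl.snapshot("top"); s=ctrl.snapshot("scene")
for px in((318.9,214.3),(309.6,215.2),(328.3,213.9)): print("rest front end bay mm",np.round(b(onz(t,px,.012))*1000,1))
ims=[]
for q,y,u in((t,185,150),(s,195,235)):
    f=4.; I=cv2.resize(q["pixels"][y:y+75,u:u+100],None,fx=f,fy=f,interpolation=cv2.INTER_CUBIC)
    a=np.linspace(0,6.283,50)
    for x,c in((-.017,(255,0,255)),(.017,(255,255,0))):
        P=proj(q,[w([x,.158+.065*np.cos(k),.075+.065*np.sin(k)]) for k in a]); cv2.polylines(I,[np.int32((P-[u,y]+.5)*f)],True,c,1)
    ims.append(I)
cv2.imwrite("pics/p5.png",np.hstack(ims))
E
```

```text
rest front end bay mm [ -42.6 -181.    12. ]
rest front end bay mm [ -42.5 -154.5   12. ]
rest front end bay mm [ -44.1 -207.6   12. ]
```

View pics/p5.png

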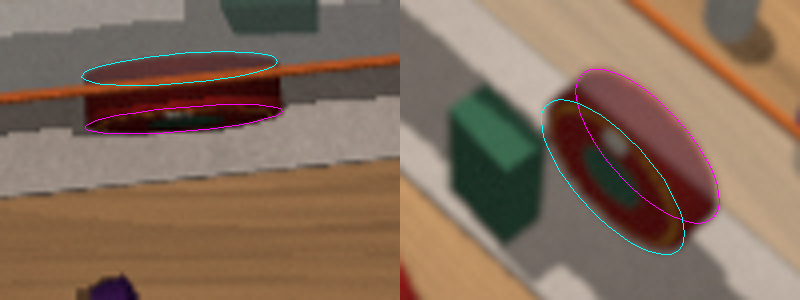

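```bash
cat > push.py <<'E'
from pj import *
def touch(R,tx,tz,ty,o=0):
    lo,hi=ty,ty+.2
    D=lambda y:dcyl(RB.inv().apply(w([tx,y,tz])+R.apply(fing(o))-O),np.array([0,ty,.075]),np.array([1.,0,0]),.065,.017)
    while hi-lo>2e-4:
        m=(lo+hi)/2; lo,hi=(m,hi) if D(m).min()<.0003 else (lo,m)
    d=D(hi); P=RB.inv().apply(w([tx,hi,tz])+R.apply(fing(o))-O); k=d<d.min()+.0008
    return hi,P[k].min(0),P[k].max(0)
E
python3 - <<'E'
from push import *
for th in(34,38):
  for yw in(-25,-35,-45):
    for ro in(0,-15,-30,-45,90,75,60):
      R=tool(th,yw)*z(ro); tx,tz=.006,.06
      y,a,c=touch(R,tx,tz,.158)
      cl=clear(R,w([tx,y,tz]),0,.158)
      if min(cl["shelf"],cl["tin"],cl["cart"])<8: continue
      ok=[]
      for dy in(0,-.06,-.11):
        o=allik(R,w([tx,y+dy,tz]),6); ok.append([np.round(x).astype(int).tolist()[3:] for x in o])
      print(th,yw,ro,"y%.3f"%y,np.round(a*1000),np.round(c*1000),cl,ok)
E
```

```text
34 -25 -30 y0.243 [ -4. 222.  61.] [ 13. 224.  70.] {'shelf': 16, 'floor': 40, 'cart': 79, 'shaker': 114, 'tin': 9, 'tinF': 0} [[[92, -30, -32]], [], []]
38 -25 -15 y0.244 [  5. 223.  67.] [  7. 224.  69.] {'shelf': 18, 'floor': 41, 'cart': 92, 'shaker': 99, 'tin': 14, 'tinF': 0} [[], [], []]
38 -25 -30 y0.243 [ -4. 222.  61.] [ 12. 224.  72.] {'shelf': 24, 'floor': 38, 'cart': 86, 'shaker': 111, 'tin': 13, 'tinF': 0} [[], [], []]
38 -35 -30 y0.243 [  3. 223.  68.] [  9. 224.  72.] {'shelf': 14, 'floor': 38, 'cart': 95, 'shaker': 111, 'tin': 20, 'tinF': 0} [[[78, -39, -36]], [[89, -36, -39]], []]
38 -35 -45 y0.243 [ -3. 223.  65.] [ -0. 223.  66.] {'shelf': 8, 'floor': 37, 'cart': 94, 'shaker': 128, 'tin': 20, 'tinF': 0} [[[78, -39, -21]], [[89, -36, -24]], []]
```

```bash
python3 - <<'E'
from push import *
print("B")
for ty,yws in((.03,(25,30)),(-.06,(15,20,25)),(-.16,(5,10,15,20))):
 for o in (88,0):
  for th in(30,35,40):
   for yw in yws:
    for ro in(0,10,20):
      for tz in(.07,.09):
        R=tool(th,yw)*z(ro+180); tx=.006
        y,a,c=touch(R,tx,tz,ty,o); cl=clear(R,w([tx,y,tz]),o,ty)
        if min(cl["shelf"],cl["tin"],cl["cart"])<8: continue
        k=allik(R,w([tx,y,tz]),4)
        if k: print(ty,o,th,yw,ro,tz,"y%.3f"%y,np.round(a*1000),np.round(c*1000),cl["shelf"],cl["tin"],cl["cart"],np.round(k[0]).astype(int).tolist()[3:])
print("A")
for th in(38,41,44):
  for yw in(-35,-40,-45):
    for ro in(-30,-36,-42):
      R=tool(th,yw)*z(ro); tx,tz=.003,.06
      y,a,c=touch(R,tx,tz,.158); cl=clear(R,w([tx,y,tz]),0,.158)
      if min(cl["shelf"],cl["tin"],cl["cart"])<8: continue
      ok=[]
      for dy in(0,-.08,-.12):
        ok.append([np.round(x).astype(int).tolist()[3:] for x in allik(R,w([tx,y+dy,tz]),6)])
      print(th,yw,ro,"y%.3f"%y,np.round(a*1000),np.round(c*1000),cl["shelf"],cl["tin"],ok)
E
```

```text
B
-0.16 0 35 10 10 0.09 y-0.075 [ -3. -97.  83.] [ 13. -95.  93.] 9 8 35 [-7, 0, -93]
-0.16 0 40 10 0 0.09 y-0.074 [  1. -95.  84.] [  3. -95.  86.] 22 8 34 [-39, -7, -46]
-0.16 0 40 10 10 0.09 y-0.075 [ -2. -97.  82.] [ 12. -95.  94.] 18 9 36 [-39, -7, -56]
A
38 -35 -30 y0.243 [  0. 223.  68.] [  6. 224.  72.] 17 21 [[[78, -39, -36]], [], []]
38 -35 -36 y0.242 [ -9. 223.  63.] [  8. 224.  72.] 21 21 [[[78, -39, -30]], [], []]
38 -35 -42 y0.243 [ -7. 223.  64.] [  1. 224.  69.] 14 21 [[[78, -39, -24]], [], []]
38 -40 -36 y0.243 [ -2. 223.  68.] [  6. 224.  72.] 10 24 [[[69, -41, -29]], [[83, -38, -32]], []]
38 -40 -42 y0.242 [ -9. 223.  64.] [  8. 224.  73.] 15 23 [[[69, -41, -23]], [[83, -38, -26]], []]
41 -35 -30 y0.243 [ -3. 223.  67.] [  5. 224.  72.] 24 24 [[[81, -41, -41]], [], []]
41 -35 -36 y0.242 [ -9. 222.  63.] [  7. 224.  73.] 28 24 [[[81, -41, -35]], [], []]
41 -35 -42 y0.243 [ -7. 223.  65.] [ -2. 224.  68.] 19 24 [[[81, -41, -29]], [], []]
41 -40 -30 y0.243 [  1. 223.  70.] [  4. 224.  72.] 13 27 [[[72, -44, -39]], [[86, -40, -43]], []]
41 -40 -36 y0.242 [ -5. 223.  66
[... 497 characters left out ...]
9. 222.  63.] [  7. 224.  74.] 34 27 [[[84, -44, -38]], [], []]
44 -35 -42 y0.243 [ -7. 223.  65.] [ -2. 224.  68.] 24 27 [[[84, -44, -32]], [], []]
44 -40 -30 y0.242 [ -2. 223.  69.] [  3. 224.  73.] 21 31 [[[74, -46, -42]], [], []]
44 -40 -36 y0.242 [ -8. 223.  65.] [  5. 223.  74.] 26 30 [[[75, -46, -37]], [], []]
44 -40 -42 y0.242 [ -9. 223.  65.] [  5. 224.  73.] 26 30 [[[75, -46, -31]], [], []]
44 -45 -30 y0.242 [ -1. 223.  71.] [  1. 224.  73.] 12 33 [[[66, -48, -41]], [[79, -45, -45]], []]
44 -45 -36 y0.242 [ -2. 223.  70.] [  4. 224.  74.] 17 33 [[[66, -48, -35]], [[79, -45, -39]], []]
44 -45 -42 y0.241 [-11. 223.  65.] [  6. 223.  75.] 20 33 [[[66, -48, -29]], [[79, -45, -33]], []]
```

```bash
cat > sb.py <<'E'
from push import *
best={}
for ty in(-.02,-.09,-.165):
 L=[]
 for o in(88,0):
  for th in(34,38,42,46):
   for yw in(5,10,15,20,25,30):
    for ro in(0,12,24,36,90,105,75):
     for tz in(.065,.08,.095):
      for tx in(-.008,0.002):
        R=tool(th,yw)*z(ro+180)
        y,a,c=touch(R,tx,tz,ty,o); cl=clear(R,w([tx,y,tz]),o,ty)
        m=min(cl["shelf"],cl["tin"],cl["cart"])
        xm=(a[0]+c[0])/2
        if m<7 or abs(xm)>.011: continue
        L.append(((a[2]+c[2])/2-.075-.001*min(m,15)*.8,th,yw,ro,tz,tx,o,round(y,3),np.round(a*1000).tolist(),np.round(c*1000).tolist(),cl["shelf"],cl["tin"],cl["cart"]))
 L.sort(key=lambda v:v[0]); n=0
 for v in L:
    R=tool(v[1],v[2])*z(v[3]+180)
    k=allik(R,w([v[5],v[7],v[4]]),3)
    if k: print(ty,v[1:],np.round(k[0]).astype(int).tolist()); n+=1
    if n>7: break
E
time timeout 500 python3 sb.py
```

```text
-0.02 (46, 5, 12, 0.065, -0.008, 88, 0.11, [-11.0, 44.0, 62.0], [-11.0, 44.0, 62.0], 49, 24, 46) [-9, 11, -42, -128, -13, 36]
-0.02 (46, 20, 36, 0.08, 0.002, 88, 0.109, [-11.0, 45.0, 66.0], [-11.0, 45.0, 66.0], 10, 12, 32) [9, 9, -33, -75, -8, -43]
-0.02 (46, 5, 12, 0.065, -0.008, 0, 0.068, [-15.0, 45.0, 69.0], [-5.0, 46.0, 76.0], 49, 19, 44) [-5, 10, -36, -107, -8, 12]
-0.02 (46, 5, 24, 0.065, 0.002, 0, 0.068, [-14.0, 45.0, 65.0], [2.0, 45.0, 80.0], 25, 13, 32) [5, 11, -34, -91, 0, -23]
-0.02 (46, 5, 0, 0.065, -0.008, 0, 0.066, [-16.0, 45.0, 65.0], [-1.0, 45.0, 79.0], 68, 11, 47) [-5, 10, -36, -106, -7, 23]
-0.02 (46, 5, 90, 0.065, -0.008, 0, 0.055, [-16.0, 45.0, 65.0], [7.0, 46.0, 83.0], 11, 15, 39) [-4, 10, -36, -102, -7, -71]
-0.02 (46, 5, 12, 0.065, 0.002, 0, 0.068, [-10.0, 45.0, 69.0], [5.0, 46.0, 84.0], 42, 9, 34) [5, 11, -34, -91, 0, -11]
-0.02 (46, 10, 24, 0.065, 0.002, 0, 0.069, [-12.0, 45.0, 73.0], [-4.0, 46.0, 80.0], 29, 9, 33) [0, 11, -34, -92, -7, -16]
-0.09 (46, 5, 12, 0.065, -0.008, 88, 0.04, [-11.0, -26.0, 62.0], [-11.0, -26.0, 62.0], 49, 24, 38) [-5, 10, -35, -98, -
[... 1268 characters left out ...]
-25, -30]
-0.165 (46, 5, 12, 0.065, -0.008, 0, -0.077, [-15.0, -100.0, 69.0], [-5.0, -99.0, 76.0], 49, 19, 51) [-16, 12, -32, -83, -15, -4]
-0.165 (42, 5, 12, 0.065, -0.008, 0, -0.077, [-14.0, -100.0, 68.0], [-4.0, -99.0, 76.0], 40, 14, 51) [-1, 11, -34, -57, -5, -40]
-0.165 (46, 5, 0, 0.065, -0.008, 88, -0.035, [-18.0, -100.0, 65.0], [-1.0, -100.0, 79.0], 68, 13, 48) [-11, 11, -33, -87, -12, 8]
-0.165 (46, 5, 24, 0.065, 0.002, 0, -0.077, [-14.0, -100.0, 65.0], [2.0, -100.0, 80.0], 25, 13, 45) [-15, 13, -31, -82, -15, -18]
-0.165 (46, 5, 0, 0.065, -0.008, 0, -0.079, [-16.0, -100.0, 65.0], [-1.0, -100.0, 79.0], 68, 11, 48) [-16, 12, -32, -83, -15, 8]
real	1m39.574s
user	1m38.854s
sys	0m0.162s
```

```bash
cat > sc.py <<'E'
from push import *
for th in(48,52,56,60):
  for yw in(5,15):
    for ro in(6,):
      for tx in(-.004,.0):
        R=tool(th,yw)*z(ro+180); tz=.065
        ty=.158; y,a,c=touch(R,tx,tz,ty,0); cl=clear(R,w([tx,y,tz]),0,ty)
        L=allik(R,w([tx,y-.335,tz]),6)
        if not L: print(th,yw,tx,"no end",cl); continue
        for q in L[:2]:
          Q=[];cost=0
          for dy in np.linspace(-.335,.03,16):
            r=ik(R,w([tx,y+dy,tz]),p,q,T); q=r.x; cost=max(cost,r.cost); Q.append(q)
          Q=np.array(Q); print(th,yw,tx,"y%.3f"%y,np.round(a*1000),np.round(c*1000),{k:cl[k] for k in("shelf","tin","cart","shaker","floor")},"cost",round(cost,1),"j3",np.round(Q[:,2].min()),"j4",np.round(Q[[0,5,10,15],3]),"j5",np.round(Q[[0,5,10,15],4]),"j6",np.round(Q[[0,5,10,15],5]))
E
python3 sc.py
```

```text
48 5 -0.004 y0.245 [-15. 223.  68.] [  1. 224.  85.] {'shelf': 59, 'tin': 14, 'cart': 83, 'shaker': 57, 'floor': 46} cost 43.5 j3 -58.0 j4 [ -90. -112. -152. -174.] j5 [-20. -16. -26. -32.] j6 [14. 31. 69. 79.]
48 5 0.0 y0.245 [-14. 223.  68.] [  5. 224.  85.] {'shelf': 56, 'tin': 10, 'cart': 79, 'shaker': 59, 'floor': 46} cost 43.2 j3 -57.0 j4 [ -90. -112. -152. -174.] j5 [-20. -16. -26. -32.] j6 [13. 30. 69. 79.]
48 15 -0.004 y0.247 [-18. 223.  78.] [-11. 223.  85.] {'shelf': 67, 'tin': -1, 'cart': 66, 'shaker': 56, 'floor': 46} cost 0.0 j3 -50.0 j4 [ -81.  -94. -118. -158.] j5 [-29. -20. -16. -27.] j6 [13. 17. 36. 73.]
48 15 0.0 y0.247 [-18. 222.  76.] [-10. 223.  90.] {'shelf': 64, 'tin': -5, 'cart': 62, 'shaker': 59, 'floor': 46} cost 0.0 j3 -50.0 j4 [ -81.  -93. -118. -158.] j5 [-28. -20. -16. -26.] j6 [12. 16. 36. 73.]
52 5 -0.004 y0.245 [-17. 223.  68.] [  1. 224.  84.] {'shelf': 67, 'tin': 18, 'cart': 87, 'shaker': 50, 'floor': 46} cost 60.1 j3 -58.0 j4 [-103. -126. -156. -174.] j5 [-29. -30. -39. -39.] j6 [33. 54. 77. 80.]
52 5 0.0 y0.245 [-17. 223.  68.] [  5. 224.  84.] {
[... 1553 characters left out ...]
[-116. -136. -150. -169.] j5 [-46. -55. -50. -45.] j6 [59. 78. 78. 78.]
60 5 0.0 y0.245 [-17. 223.  69.] [  4. 224.  82.] {'shelf': 78, 'tin': 23, 'cart': 90, 'shaker': 38, 'floor': 45} cost 308.7 j3 -58.0 j4 [-116. -136. -151. -170.] j5 [-46. -54. -51. -46.] j6 [59. 78. 78. 79.]
60 15 -0.004 y0.247 [-17. 223.  80.] [-15. 223.  82.] {'shelf': 88, 'tin': 12, 'cart': 76, 'shaker': 26, 'floor': 45} cost 43.0 j3 -58.0 j4 [-102. -119. -140. -159.] j5 [-48. -48. -56. -54.] j6 [48. 63. 80. 81.]
60 15 0.0 y0.247 [-18. 223.  71.] [-11. 223.  82.] {'shelf': 86, 'tin': 8, 'cart': 72, 'shaker': 27, 'floor': 45} cost 32.2 j3 -58.0 j4 [-102. -119. -141. -159.] j5 [-47. -48. -56. -54.] j6 [48. 63. 80. 81.]
```

```bash
cat > sd.py <<'E'
from push import *
for th in(50,54):
  for yw,ty in((15,.158),(12,.158),(9,.158),(5,-.17)):
    for ro in(0,5,10,15):
      for tx in(.0,.006):
        R=tool(th,yw)*z(ro+180); tz=.065
        y,a,c=touch(R,tx,tz,ty,0); cl=clear(R,w([tx,y,tz]),0,ty)
        if cl["tin"]<8: continue
        q=allik(R,w([tx,y+.03,tz]),8); print(th,yw,ty,ro,tx,"y%.3f"%(y-ty),np.round(a*1000),np.round(c*1000),cl["tin"],cl["shaker"],[np.round(x[2:5]).tolist() for x in q])
E
python3 sd.py
```

```text
50 12 0.158 15 0.0 y0.089 [-14. 223.  75.] [ -3. 224.  82.] 10 45 [[-55.0, -168.0, -35.0]]
50 9 0.158 10 0.0 y0.088 [-16. 223.  74.] [ -3. 224.  84.] 10 50 [[-57.0, -174.0, -37.0]]
50 9 0.158 15 0.0 y0.089 [-15. 223.  75.] [ -4. 224.  82.] 13 48 [[-57.0, -174.0, -37.0]]
50 5 -0.17 0 0.0 y0.086 [ -17. -105.   65.] [   6. -105.   84.] 8 88 [[-35.0, -103.0, -23.0]]
50 5 -0.17 5 0.0 y0.087 [ -16. -105.   68.] [   5. -104.   85.] 12 90 [[-35.0, -103.0, -23.0]]
50 5 -0.17 10 0.0 y0.088 [ -15. -105.   69.] [   4. -104.   84.] 14 94 [[-35.0, -103.0, -23.0]]
50 5 -0.17 10 0.006 y0.088 [  -9. -105.   69.] [  10. -104.   84.] 8 97 [[-35.0, -103.0, -23.0]]
50 5 -0.17 15 0.0 y0.088 [ -14. -105.   68.] [   2. -105.   82.] 16 100 [[-35.0, -103.0, -23.0]]
50 5 -0.17 15 0.006 y0.088 [  -8. -105.   68.] [   8. -105.   82.] 11 103 [[-35.0, -103.0, -23.0]]
54 15 0.158 15 0.0 y0.090 [-15. 223.  76.] [-11. 224.  81.] 10 34 [[-57.0, -163.0, -44.0]]
54 12 0.158 10 0.0 y0.089 [-17. 223.  75.] [ -3. 224.  83.] 11 40 [[-58.0, -168.0, -45.0]]
54 12 0.158 15 0.0 y0.090 [-15. 223.  78.] [-13. 224.  81.] 14 37 [[-
[... 430 characters left out ...]
[  1. 224.  87.] 11 43 []
54 5 -0.17 0 0.0 y0.086 [ -18. -105.   65.] [   6. -105.   83.] 13 82 [[-39.0, -113.0, -33.0]]
54 5 -0.17 5 0.0 y0.087 [ -17. -105.   69.] [   5. -104.   84.] 16 84 [[-40.0, -113.0, -33.0]]
54 5 -0.17 5 0.006 y0.087 [ -13. -105.   69.] [  11. -104.   84.] 10 86 [[-39.0, -113.0, -33.0]]
54 5 -0.17 10 0.0 y0.088 [ -16. -105.   70.] [   3. -104.   83.] 19 87 [[-40.0, -113.0, -33.0]]
54 5 -0.17 10 0.006 y0.088 [ -10. -105.   70.] [   9. -104.   83.] 13 90 [[-39.0, -114.0, -33.0]]
54 5 -0.17 15 0.0 y0.088 [ -16. -105.   68.] [   2. -105.   81.] 20 93 [[-40.0, -113.0, -33.0]]
54 5 -0.17 15 0.006 y0.088 [ -10. -105.   68.] [   8. -105.   81.] 14 95 [[-39.0, -114.0, -33.0]]
```

```bash
cat > t1.py <<'E'
from fit import *
bot=lambda x:cyl(np.array([x[0],x[1],.05]),np.array([0,0,1.]),.025,.05)
bx=fit("bottle",bot,[.385,.295],[.385,.295,.06])
t=ctrl.snapshot("top");s=ctrl.snapshot("scene")
pk=lambda q:cv2.inRange(cv2.cvtColor(q["pixels"],cv2.COLOR_BGR2HSV),(125,60,30),(160,255,255))
for q in(t,s):
    n,l,st,c=cv2.connectedComponentsWithStats(pk(q)); i=1+np.argmax(st[1:,4]); print(st[i],c[i])
P=lambda r:(lambda u:cyl(np.array([u[0],u[1],r]),np.array([np.cos(u[2]),np.sin(u[2]),0]),r,.26*r))
for r in(.035,.04,.045,.05):
    best=None
    for a0 in(0.,.4,-.4):
        f=lambda u:sum(np.abs(mask(q,P(r)(u))-(cv2.morphologyEx(pk(q),cv2.MORPH_CLOSE,np.ones((5,5)))>0)).sum() for q in(t,s))
        m=minimize(f,[.41,.18,a0],method="Nelder-Mead",options=dict(initial_simplex=[[.41,.18,a0],[.43,.18,a0],[.41,.2,a0],[.41,.18,a0+.3]]))
        if best is None or m.fun<best.fun: best=m
    print(r,np.round(best.x,3),best.fun,"bay",b([best.x[0],best.x[1],0]))
E
python3 t1.py
```

```text
bottle 1 world [0.3852 0.288 ] bay [-169.   317.3    0. ] cost 75.3 [np.float64(392.0)]
[173 254  19  33 349] [181.56446991 270.17191977]
[335 203  17  27 230] [342.84782609 215.75652174]
0.035 [ 0.397  0.178 -1.199] 175.125 bay [-0.16639189  0.20658748  0.        ]
0.04 [ 0.402  0.18  -1.177] 113.75 bay [-0.16189075  0.20844837  0.        ]
0.045 [ 0.404  0.181 -1.132] 194.5 bay [-0.15973402  0.20864139  0.        ]
0.05 [ 0.409  0.184 -1.066] 341.6875 bay [-0.15378144  0.21129001  0.        ]
```

```bash
python3 - <<'E'
t=open('clr.py').read()
t=t.replace('    if tin_y is not None','''    Z=np.array([0,0,1.])
    d["bot"]=min(dcyl(A,np.array([-.169,.317,.05]),Z,.025,.05).min(),dcyl(A,np.array([-.169,.317,.065]),Z,.015,.065).min())
    d["purp"]=dcyl(A,np.array([-.162,.208,.04]),Z,.042,.04).min()
    if tin_y is not None''',1)
open('clr.py','w').write(t)
E
cat > se.py <<'E'
from push import *
for th in(44,47,50,53):
  for yw in(12,16,20,25):
    for ro in(8,15,22,30):
      for tz in(.065,.085):
        R=tool(th,yw)*z(ro+180); tx=0; ty=.158
        y,a,c=touch(R,tx,tz,ty,0); cl=clear(R,w([tx,y+.02,tz]),0,ty); ct=clear(R,w([tx,y,tz]),0,ty)["tin"]
        if ct<6 or min(cl["bot"],cl["purp"],cl["shaker"],cl["shelf"])<8: continue
        q=allik(R,w([tx,y+.02,tz]),5)
        if q: print(th,yw,ro,tz,"y%.3f"%(y-ty),np.round(a*1000),np.round(c*1000),ct,cl["bot"],cl["purp"],cl["shaker"],cl["shelf"],[np.round(x).astype(int).tolist() for x in q])
E
python3 se.py
```

```text
44 12 8 0.085 y0.086 [-14. 222.  76.] [  5. 224.  91.] 8 45 49 86 39 [[6, 12, -41, -148, -8, 55], [12, 11, -35, -133, 0, 35]]
44 12 15 0.085 y0.086 [ -1. 222.  81.] [  5. 224.  88.] 7 51 41 80 28 [[12, 11, -35, -132, 0, 28]]
44 12 22 0.065 y0.090 [-14. 223.  74.] [ -4. 224.  81.] 7 42 17 70 31 [[3, 15, -47, -160, -17, 55]]
44 12 22 0.085 y0.087 [  1. 223.  84.] [  4. 223.  86.] 11 55 31 78 18 [[12, 11, -35, -132, 0, 21]]
44 12 30 0.085 y0.088 [ -6. 222.  83.] [  1. 223.  91.] 14 58 17 79 8 [[12, 11, -35, -133, 0, 13]]
44 16 30 0.065 y0.091 [-12. 223.  79.] [-12. 223.  79.] 6 47 11 67 24 [[11, 14, -36, -130, -5, 14]]
47 12 22 0.085 y0.087 [ -4. 222.  84.] [  3. 223.  93.] 13 49 26 73 22 [[3, 13, -49, -160, -20, 55]]
47 16 30 0.085 y0.088 [-13. 220.  83.] [  3. 223.  98.] 12 54 19 69 15 [[5, 12, -41, -140, -12, 28]]
50 12 15 0.085 y0.086 [ -9. 221.  81.] [  5. 224.  95.] 12 37 32 69 38 [[1, 15, -53, -163, -29, 67]]
50 12 22 0.085 y0.087 [ -5. 221.  83.] [  3. 223.  93.] 15 42 22 68 28 [[1, 15, -53, -163, -29, 60]]
50 12 30 0.085 y0.088 [ -7. 222.  83.] [  1. 223.  90.] 19 46 8 71 17 [[
[... 641 characters left out ...]
0.085 y0.087 [ -7. 221.  83.] [  3. 223.  92.] 17 35 17 63 32 [[1, 18, -56, -165, -37, 63]]
53 16 15 0.065 y0.090 [-15. 223.  76.] [-11. 224.  81.] 7 14 15 49 61 [[-2, 21, -54, -158, -39, 68]]
53 16 15 0.085 y0.087 [-17. 220.  80.] [  7. 224.  99.] 7 29 31 60 46 [[-1, 17, -52, -154, -33, 64]]
53 16 22 0.085 y0.087 [-16. 219.  83.] [  5. 224.  99.] 13 36 22 57 35 [[-1, 17, -52, -154, -33, 57]]
53 16 30 0.085 y0.088 [-16. 220.  83.] [  3. 223.  96.] 17 42 11 58 24 [[-1, 17, -52, -155, -33, 49]]
53 20 22 0.085 y0.088 [-16. 219.  88.] [ -2. 223.  99.] 7 36 27 53 38 [[-1, 16, -47, -143, -29, 48]]
53 20 30 0.085 y0.089 [-14. 220.  90.] [ -4. 222.  96.] 12 44 16 52 27 [[-1, 16, -48, -144, -29, 41]]
```

```bash
cat > pp.py <<'E'
from push import *
R1=tool(50,14)*z(198); tz=.075
y1,a,c=touch(R1,0,tz,.158)
RE=tool(50,5)*z(193); yE,aE,cE=touch(RE,.004,tz,-.17)
E
python3 - <<'E'
from pp import *
print(y1,a,c,yE,aE,cE)
q0,R0,P0=now()
ST=w([0,y1+.02,tz])
for name,W in dict(
 a=[(RE,w([-.14,-.12,.22])),(R1,w([-.12,.10,.25])),(R1,w([-.08,y1+.03,.2])),(R1,w([-.03,y1+.02,.12])),(R1,ST)],
 b=[(RE,w([-.08,-.08,.14])),(RE,w([-.08,.05,.14])),(R1,w([-.06,y1+.02,.14])),(R1,ST)]).items():
    print(name); qq=walk(q0,W,o=0,n=10); rows(R0,P0,W)
    walk(qq,[(R1,w([0,y1-.08,tz])),(RE,w([.002,y1-.2,tz])),(RE,w([.004,yE,tz]))],o=0)
E
```

```text
0.2464765625 [-0.01553461  0.2214504   0.0769501 ] [0.0052388  0.22411584 0.09109143] -0.08210937500000001 [-0.00147358 -0.10471777  0.0761085 ] [ 0.0069529  -0.10399418  0.08554279]
a
0 cost 1.2 [-1, -19, -49, -26, -11, -73] {'shelf': 116, 'floor': 199, 'cart': 214, 'shaker': 193, 'bot': 342, 'purp': 252}
1 cost 924.7 [10, -21, -44, -57, -16, -51] {'shelf': 102, 'floor': 202, 'cart': 214, 'shaker': 156, 'bot': 191, 'purp': 176}
2 cost 995.6 [10, -8, -47, -150, 0, 44] {'shelf': 58, 'floor': 178, 'cart': 184, 'shaker': 119, 'bot': 88, 'purp': 111}
3 cost 39.7 [15, 5, -37, -122, 0, 14] {'shelf': 36, 'floor': 98, 'cart': 122, 'shaker': 76, 'bot': 45, 'purp': 38}
4 cost 94.3 [17, 12, -32, -114, 0, 5] {'shelf': 33, 'floor': 53, 'cart': 80, 'shaker': 61, 'bot': 32, 'purp': 22}
turn [  2.9 -11.8  -0.2] shift [128. 177.  -5.]
turn [  7.3 -11.    5.2] shift [129. 398.  25.]
turn [  7.3 -11.    5.2] shift [154. 577. -25.]
turn [  7.3 -11.    5.2] shift [ 204.  572. -105.]
turn [  7.3 -11.    5.2] shift [ 234.  574. -150.]
0 cost 44.0 [14, 10, -33, -93, 0, -15] {'shelf': 34, 'floor': 53, 'cart'
[... 595 characters left out ...]
16, 'shaker': 49, 'bot': 40, 'purp': 51}
3 cost 0.0 [1, 17, -52, -159, -29, 62] {'shelf': 38, 'floor': 53, 'cart': 80, 'shaker': 61, 'bot': 32, 'purp': 22}
turn [  2.9 -11.8  -0.2] shift [184. 222. -85.]
turn [  2.9 -11.8  -0.2] shift [173. 352. -85.]
turn [  7.3 -11.    5.2] shift [174. 569. -85.]
turn [  7.3 -11.    5.2] shift [ 234.  574. -150.]
0 cost 0.0 [-8, 13, -43, -128, -21, 37] {'shelf': 42, 'floor': 53, 'cart': 43, 'shaker': 35, 'bot': 34, 'purp': 25}
1 cost 0.0 [-18, 12, -41, -120, -20, 34] {'shelf': 40, 'floor': 53, 'cart': 35, 'shaker': 44, 'bot': 80, 'purp': 46}
2 cost 0.0 [-24, 13, -32, -95, -22, 12] {'shelf': 39, 'floor': 54, 'cart': 39, 'shaker': 68, 'bot': 174, 'purp': 80}
```

```bash
python3 - <<'E'
from pp import *
q0,R0,P0=now()
ST=w([0,y1+.02,tz])
for th in(50,58):
  for H in(30,45):
    for zz in(.15,):
      RT=tool(th,H)*z(198); RU=tool(th,25)*z(198)
      W=[(RT,w([-.12,-.12,.2])),(RT,w([-.10,.10,.18])),(RT,w([-.07,y1+.03,.17])),(RU,w([-.04,y1+.025,.12])),(R1,w([-.02,y1+.02,.10])),(R1,ST)]
      print(th,H,zz); walk(q0,W,o=0,n=10); rows(R0,P0,W)
E
```

```text
50 30 0.15
0 cost 0.0 [-37, 1, -26, -58, -56, -9] {'shelf': 96, 'floor': 178, 'cart': 180, 'shaker': 203, 'bot': 370, 'purp': 270}
1 cost 0.0 [17, -12, -44, -48, -14, -52] {'shelf': 82, 'floor': 158, 'cart': 152, 'shaker': 101, 'bot': 159, 'purp': 115}
2 cost 142.4 [31, -3, -38, -81, -1, -28] {'shelf': 52, 'floor': 148, 'cart': 141, 'shaker': 84, 'bot': 65, 'purp': 83}
3 cost 119.8 [25, 4, -35, -94, 0, -14] {'shelf': 49, 'floor': 98, 'cart': 113, 'shaker': 73, 'bot': 35, 'purp': 42}
4 cost 41.2 [16, 8, -35, -119, 0, 9] {'shelf': 36, 'floor': 78, 'cart': 105, 'shaker': 68, 'bot': 36, 'purp': 27}
5 cost 94.3 [17, 12, -32, -114, 0, 5] {'shelf': 37, 'floor': 53, 'cart': 80, 'shaker': 61, 'bot': 32, 'purp': 22}
turn [ 8.8 -9.9 21.1] shift [148. 179. -25.]
turn [ 8.8 -9.9 21.1] shift [149. 400. -45.]
turn [ 8.8 -9.9 21.1] shift [164. 578. -55.]
turn [  8.3 -10.3  16.2] shift [ 194.  576. -105.]
turn [  7.3 -11.    5.2] shift [ 214.  573. -125.]
turn [  7.3 -11.    5.2] shift [ 234.  574. -150.]
50 45 0.15
0 cost 0.0 [-38, 8, -19, -55, -68, 0] {'shelf': 75, 'floor': 178, 'cart': 176, 'shake
[... 2224 characters left out ...]
 138, 'cart': 134, 'shaker': 85, 'bot': 61, 'purp': 79}
3 cost 0.0 [-3, 10, -49, -133, -33, 46] {'shelf': 32, 'floor': 88, 'cart': 114, 'shaker': 57, 'bot': 24, 'purp': 32}
4 cost 0.0 [1, 11, -51, -155, -23, 57] {'shelf': 36, 'floor': 78, 'cart': 105, 'shaker': 58, 'bot': 25, 'purp': 27}
5 cost 0.0 [1, 17, -52, -159, -29, 62] {'shelf': 37, 'floor': 53, 'cart': 80, 'shaker': 61, 'bot': 32, 'purp': 22}
turn [ 13.8 -16.1  36.2] shift [148. 179. -25.]
turn [ 13.8 -16.1  36.2] shift [149. 400. -45.]
turn [ 13.8 -16.1  36.2] shift [164. 578. -55.]
turn [ 10.7 -18.   16.4] shift [ 194.  576. -105.]
turn [  7.3 -11.    5.2] shift [ 214.  573. -125.]
turn [  7.3 -11.    5.2] shift [ 234.  574. -150.]
```

Emit:
carry_out --pt "3 -4.5 5 37 45 -2 1" --pt "6 -9 10 74 90 -8 1" --pt "9 -13 16 111 135 -16 1" --pt "11.5 -17.5 21.3 148 179 -25 1" --pt "11.5 -17.5 21.3 148 224 -30 1" --pt "11.5 -17.5 21.3 148 268 -35 1" --pt "11.5 -17.5 21.3 149 312 -38 1" --pt "11.5 -17.5 21.3 149 356 -42 1" --pt "11.5 -17.5 21.3 149 400 -45 1" --pt "11.5 -17.5 21.3 153 445 -48 1" --pt "11.5 -17.5 21.3 156 490 -50 1" --pt "11.5 -17.5 21.3 160 535 -53 1" --pt "11.5 -17.5 21.3 164 578 -55 1" --pt "11.5 -17.5 21.3 164 578 -55 1" --pt "11.5 -17.5 21.3 164 578 -55 1" --pt "11.5 -17.5 21.3 164 578 -55 1"

```text
clock: 18.18
tool_pos: [0.4879, 0.2548, 0.1701]
orientation: [123.3, -15.2, 110.2]
force: [0.1, -0.0, 0.3]
opening: 0.0005
```

```bash
python3 samp.py; python3 - <<'E'
from pp import *
calib(1)
q0,R0,P0=now(); print(np.round(b(P0),3),ctrl.get_obs()["opening"])
RU=tool(58,25)*z(198); W=[(RU,w([-.04,y1+.025,.12])),(R1,w([-.02,y1+.02,.10])),(R1,w([0,y1+.02,tz])),(R1,w([0,y1-.08,tz])),(RE,w([.002,y1-.2,tz])),(RE,w([.004,yE,tz]))]
walk(q0,W,o=0); rows(R0,P0,W[:3])
E
```

```text
[  11.8   -2.8  -40.4 -105.   -15.8    7.4] [0.4879 0.2548 0.1701] [123.3 -15.2 110.2] 18.175
[ 0.     -0.      0.1989  0.6014  0.      0.4636  0.378  -0.1918 -0.    ] res mm [-0. -0.  0.  0. -0. -0.  0.  0. -0.  0.  0. -0. -0.  0.  0. -0.  0.  0.
 -0. -0.  0. -0.  0.  0.  0. -0. -0.  0. -0.  0.]
[[-0. 90.  0.]
 [ 0. 90.  0.]
 [ 0. 90.  0.]
 [ 0. 90.  0.]
 [-0. 90. -0.]
 [ 0. 90. -0.]
 [-0. 90. -0.]
 [ 0. 90.  0.]
 [-0. 90.  0.]
 [-0. 90.  0.]]
[-0.069  0.275  0.17 ] 0.0005076599155956455
0 cost 0.0 [-3, 10, -49, -133, -33, 46] {'shelf': 57, 'floor': 88, 'cart': 114, 'shaker': 57, 'bot': 24, 'purp': 32}
1 cost 0.0 [1, 11, -51, -155, -23, 57] {'shelf': 36, 'floor': 78, 'cart': 105, 'shaker': 58, 'bot': 26, 'purp': 27}
2 cost 0.0 [1, 17, -52, -159, -29, 62] {'shelf': 37, 'floor': 53, 'cart': 80, 'shaker': 61, 'bot': 32, 'purp': 22}
3 cost 0.0 [-8, 13, -43, -128, -21, 37] {'shelf': 42, 'floor': 53, 'cart': 43, 'shaker': 35, 'bot': 34, 'purp': 25}
4 cost 0.0 [-18, 12, -41, -120, -20, 34] {'shelf': 40, 'floor': 53, 'cart': 35, 'shaker': 44, 'bot': 80, 'purp': 46}
5 cost 0.0 [-24, 13, -32, -95, -22, 12] {'shelf': 39, 'floor': 54, 'cart': 39, 'shaker': 68, 'bot': 174, 'purp': 80}
turn [-0.  -0.  -4.9] shift [ 30.  -1. -50.]
turn [ -3.    7.4 -15.9] shift [ 50.  -5. -70.]
turn [ -3.    7.4 -15.9] shift [ 70.  -3. -95.]
```

Emit:
carry_out --pt "0 0 -2.5 15 0 -25 1" --pt "0 0 -4.9 30 0 -50 1" --pt "-1 2.5 -8.5 37 -1 -57 1" --pt "-2 5 -12 44 -2 -64 1" --pt "-3 7.4 -15.9 50 -2 -70 1" --pt "-3 7.4 -15.9 60 -1 -82 1" --pt "-3 7.4 -15.9 70 0 -95 1" --pt "-3 7.4 -15.9 70 0 -95 1" --pt "-3 7.4 -15.9 70 0 -95 1" --pt "-3 7.4 -15.9 70 0 -95 1"

```text
clock: 19.42
tool_pos: [0.5579, 0.2555, 0.0758]
orientation: [131.3, -13.7, 92.3]
force: [0.6, 0.4, 0.0]
opening: 0.0005
```

```bash
python3 samp.py; python3 - <<'E'
from pp import *
q0,R0,P0=now(); print(np.round(b(P0),4),ctrl.get_obs()["force"],"contact y",y1)
for n in(0,.04,.08,.15,.22): 
    H=14-9*min(n/.2,1); ro=198-5*min(n/.2,1); rows(R0,P0,[(tool(50,H)*z(ro),w([.004*min(n/.2,1),y1-n,tz]))])
t=ctrl.snapshot("top"); s=ctrl.snapshot("scene")
cv2.imwrite("pics/p6.png",np.hstack([cv2.resize(t["pixels"][170:300,130:300],None,fx=2.3,fy=2.3,interpolation=cv2.INTER_CUBIC),cv2.resize(s["pixels"][170:300,230:400],None,fx=2.3,fy=2.3,interpolation=cv2.INTER_CUBIC)]))
E
```

```text
[   1.1   16.8  -51.9 -159.6  -29.7   62.5] [0.5579 0.2555 0.0758] [131.3 -13.7  92.3] 19.425
[0.0003 0.2701 0.0758] [0.57234259 0.44817205 0.00806605] contact y 0.2464765625
turn [-0.1  0.1 -0. ] shift [  2. -24.  -1.]
turn [-0.8 -0.1 -1.2] shift [  6. -63.  -1.]
turn [-1.6 -0.2 -2.3] shift [  10. -103.   -1.]
turn [-2.9 -0.4 -4.4] shift [  18. -173.   -1.]
turn [-3.8 -0.5 -5.8] shift [  25. -242.   -1.]
```

View pics/p6.png

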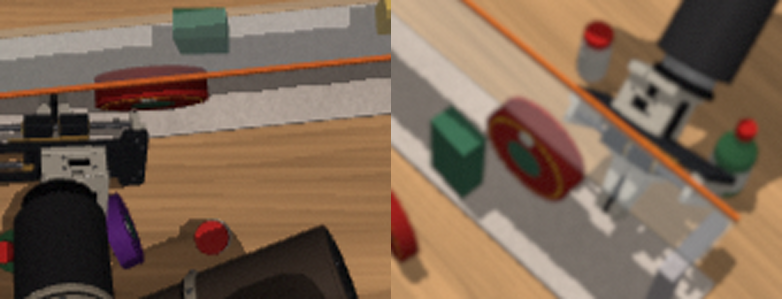

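The closed fingertips sit in the lane just behind the tin (left crop (150,90)), and the tin stands undisturbed. I'm starting the slow push.

Emit:
carry_out --pt "0 0 0 1 -6 0 1" --pt "0 0 0 1 -12 0 1" --pt "0 0 0 2 -18 0 1" --pt "0 0 0 2 -23 0 1" --pt "-0.1 0 -0.2 3 -28 0 1" --pt "-0.2 0 -0.3 3 -33 0 1" --pt "-0.3 0 -0.5 4 -38 0 1" --pt "-0.4 0 -0.6 4 -43 0 1" --pt "-0.5 0 -0.8 5 -48 0 1" --pt "-0.6 -0.1 -0.9 5 -53 0 1" --pt "-0.7 -0.1 -1.1 6 -58 0 1" --pt "-0.8 -0.1 -1.2 6 -63 0 1" --pt "-0.9 -0.1 -1.3 6 -68 0 1" --pt "-1 -0.1 -1.5 7 -73 0 1"

```text
clock: 21.28
tool_pos: [0.5647, 0.1821, 0.0746]
orientation: [131.4, -12.7, 90.7]
force: [-0.5, -0.6, -0.5]
opening: 0.0004
```

```bash
cat > tc.py <<'E'
from pp import *
from fit import fit,tin,cyl,mask,minimize
def tinchk(y0,save=None):
    # red-ish mask fit, both views; plus dot
    o=ctrl.get_obs(); print("tip bay",np.round(b(o["tool_pos"])*1000,1),"F",np.round(o["force"],1),"t",o["clock"])
    s=ctrl.snapshot("scene"); t=ctrl.snapshot("top")
    for q,n in((s,"scene"),(t,"top")):
        for l in("tin","tin_dot"):
            for d in ctrl.search_frame(q,l):
                B=b(d["centre"])*1000
                if abs(B[0])<40 and abs(B[1])<260: print(n,l,np.round(B,0),round(d["confidence"],2))
    if save:
        ims=[]
        for q in(t,s):
            c=proj(q,[w([0,y0,.075])])[0]; u,v=int(c[0]-50),int(c[1]-40); f=4.
            I=cv2.resize(q["pixels"][v:v+75,u:u+100],None,fx=f,fy=f,interpolation=cv2.INTER_CUBIC)
            for x,col in((-.017,(255,0,255)),(.017,(255,255,0))):
                P=proj(q,[w([x,y0+.065*np.cos(k),.075+.065*np.sin(k)]) for k in np.linspace(0,6.283,50)]); cv2.polylines(I,[np.int32((P-[u,v]+.5)*f)],True,col,1)
            ims.append(I)
        cv2.imwrite(save,np.hstack(ims))
    return s,t
E
python3 - <<'E'
from tc import *
o=ctrl.get_obs(); ty=b(o["tool_pos"])[1]-.088; print("pred tin y",ty); tinchk(ty,"pics/p7.png")
E
```

```text
pred tin y 0.108434703151112
tip bay [  0.8 196.4  74.6] F [-0.5 -0.6 -0.5] t 21.275
scene tin [ 23. 125.  96.] 0.75
scene tin [30. 73. 26.] 0.24
scene tin_dot [ 22. 125.  94.] 0.92
top tin [-16. 109. 116.] 0.78
top tin_dot [-10. 108. 113.] 0.8
```

View pics/p7.png

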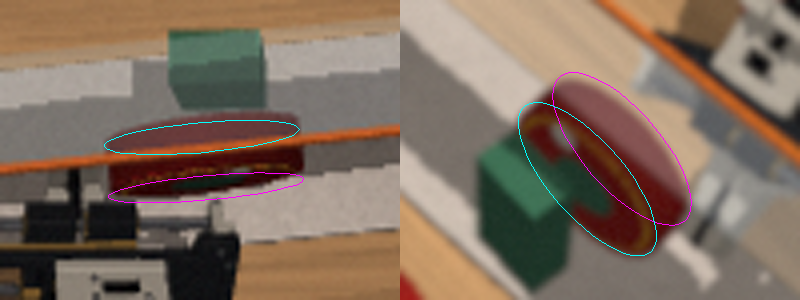

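The tin has rolled about 50 mm. Its white dot has turned, now at (563,135) in the right crop, and it stays on the predicted outline. I'm continuing the push.

```bash
python3 - <<'E'
from pp import *
q0,R0,P0=now(); y=b(P0)[1]
for d in(.04,.08,.14):
    n=y1-(y-d); f=min(n/.2,1); rows(R0,P0,[(tool(50,14-9*f)*z(198-5*f),w([.001+.003*f,y-d,tz]))])
E
```

```text
turn [-0.7 -0.2 -1.1] shift [  5. -40.   0.]
turn [-1.5 -0.4 -2.3] shift [  9. -80.   0.]
turn [-2.6 -0.5 -4. ] shift [  15. -139.    0.]
```

Emit:
carry_out --pt "-0.1 0 -0.2 1 -7 0 1" --pt "-0.3 0 -0.4 2 -14 0 1" --pt "-0.4 0 -0.6 2.5 -21 0 1" --pt "-0.5 -0.1 -0.8 3 -28 0 1" --pt "-0.7 -0.1 -1 4 -35 0 1" --pt "-0.8 -0.2 -1.2 5 -42 0 1" --pt "-0.9 -0.2 -1.4 5.5 -49 0 1" --pt "-1 -0.2 -1.6 6 -56 0 1" --pt "-1.2 -0.3 -1.8 7 -63 0 1" --pt "-1.3 -0.3 -2 8 -70 0 1" --pt "-1.4 -0.3 -2.2 8.5 -77 0 1" --pt "-1.6 -0.4 -2.4 9 -84 0 1" --pt "-1.7 -0.4 -2.6 10 -91 0 1" --pt "-1.8 -0.4 -2.8 10.5 -98 0 1" --pt "-2 -0.4 -3 11 -105 0 1" --pt "-2.1 -0.4 -3.2 12 -112 0 1" --pt "-2.2 -0.5 -3.4 13 -119 0 1" --pt "-2.3 -0.5 -3.6 13.5 -126 0 1" --pt "-2.5 -0.5 -3.8 14 -133 0 1" --pt "-2.6 -0.5 -4 15 -139 0 1"

```text
clock: 24.08
tool_pos: [0.5799, 0.0431, 0.0749]
orientation: [130.8, -10.1, 86.9]
force: [-0.4, -0.4, -0.4]
opening: 0.0002
```

```bash
python3 - <<'E'
from tc import *
o=ctrl.get_obs(); ty=b(o["tool_pos"])[1]-.088; print("pred tin y",ty); tinchk(ty,"pics/p8.png")
q0,R0,P0=now(); y=b(P0)[1]; walk(q0,[(RE,w([.004,yE,tz]))],o=0)
for d in(.04,.08,.13): rows(R0,P0,[(RE,w([.004,y-d,tz]))])
E
```

```text
pred tin y -0.031335353123946565
tip bay [ 4.  56.7 74.9] F [-0.4 -0.4 -0.4] t 24.075
scene tin [ 28. -18.  95.] 0.89
scene tin_dot [ 24. -14.  90.] 0.61
top tin [-10. -25. 107.] 0.59
top tin_dot [-10. -26. 102.] 0.9
0 cost 0.0 [-24, 13, -32, -95, -22, 12] {'shelf': 39, 'floor': 54, 'cart': 35, 'shaker': 67, 'bot': 167, 'purp': 76}
turn [-0.2 -0.  -0.3] shift [  3. -40.   0.]
turn [-0.2 -0.  -0.3] shift [  7. -80.   0.]
turn [-0.2 -0.  -0.3] shift [  11. -130.    0.]
```

View pics/p8.png

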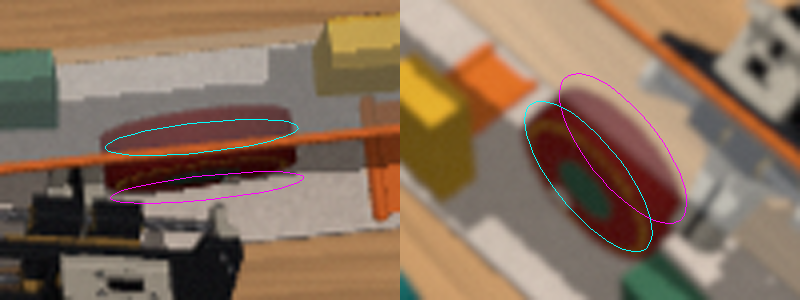

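The tin has rolled about 190 mm. It has drifted about 6–8 mm in +x with roughly 1.5° of yaw: the top crop shows its edge above the magenta outline, and the rest is at (380,160). I'll back off slightly, move the tip 12 mm in +x so it pushes the other side of the centre, and continue.

Emit:
carry_out --pt "0 0 0 3 5 0 1" --pt "0 0 0 12 6 0 1" --pt "0 0 0 13 -1 0 1" --pt "0 0 0 13 -8 0 1" --pt "0 0 0 14 -15 0 1" --pt "0 0 0 14 -22 0 1" --pt "0 0 0 15 -29 0 1" --pt "-0.1 0 -0.1 15 -36 0 1" --pt "-0.1 0 -0.2 16 -43 0 1" --pt "-0.2 0 -0.3 16 -50 0 1" --pt "-0.2 0 -0.3 17 -56 0 1" --pt "-0.2 0 -0.3 17 -62 0 1" --pt "-0.2 0 -0.3 18 -68 0 1"

```text
clock: 26.0
tool_pos: [0.5979, -0.0247, 0.075]
orientation: [130.7, -10.0, 86.6]
force: [-1.0, 0.5, -0.5]
opening: 0.0005
```

```bash
cat > red.py <<'E'
from tc import *
# fit tin x,y,yaw on red+ring+green pixels near the prediction, scene and top, with given fit function
def redfit(y0):
    V=[]
    for n in("scene","top"):
        q=ctrl.snapshot(n); M=[d for d in ctrl.outline_of(q,"tin")]; c=proj(q,[w([0,y0,.075])])[0]
        M=[d["pixels"] for d in M if (lambda v,u:np.hypot(u.mean()-c[0],v.mean()-c[1])<25)(*np.nonzero(d["pixels"]))]
        if M: V.append((n,q,M[0]*1.0))
    for n,q,m in V:
        v,u=np.nonzero(m); P=proj(q,[w([x,y0,.075]) for x in(0,.01)]); 
        f=lambda X:np.abs(mask(q,cyl(w([X[0],X[1],.075]),RB.apply([np.cos(X[2]),np.sin(X[2]),0]),.065,.017))-m).sum()
        r=minimize(f,[.005,y0,0],method="Nelder-Mead",options=dict(initial_simplex=[[.005,y0,0],[.02,y0,0],[.005,y0+.015,0],[.005,y0,.08]]))
        print(n,"x %.1f y %.1f mm yaw %.1f deg"%(r.x[0]*1e3,r.x[1]*1e3,np.degrees(r.x[2])),"cost",round(r.fun),int(m.sum()))
E
python3 - <<'E'
from red import *
o=ctrl.get_obs(); ty=b(o["tool_pos"])[1]-.088; print("pred tin y",ty); tinchk(ty,"pics/p9.png"); redfit(ty)
E
```

```text
pred tin y -0.10038053250549514
tip bay [ 16.2 -12.4  75. ] F [-1.   0.5 -0.5] t 26.0
scene tin [ 29. -82.  96.] 0.74
scene tin_dot [ 28. -85.  95.] 0.59
top tin [ -9. -91. 107.] 0.52
top tin_dot [ -8. -94. 103.] 0.6
scene x 13.8 y -104.1 mm yaw -7.9 deg cost 260 798
top x -0.4 y -112.9 mm yaw 16.0 deg cost 489 317
```

View pics/p9.png

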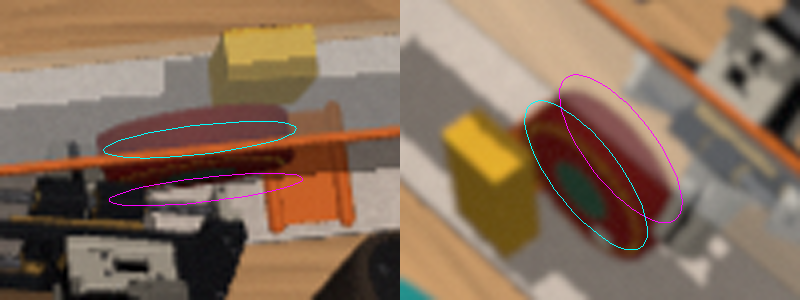

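The tin stands straight, about 9 mm in +x (tolerance 25), 30 mm short of the near rib. I'm now pushing it slowly over the rib.

Emit:
carry_out --pt "0 0 0 0 -5 0 1" --pt "0 0 0 1 -10 0 1" --pt "0 0 0 1 -15 0 1" --pt "0 0 0 2 -20 0 1" --pt "0 0 0 2 -25 0 1" --pt "0 0 0 2.5 -29 0 1" --pt "0 0 0 3 -33 0 1" --pt "0 0 0 3 -36 0 1" --pt "0 0 0 3.5 -39 0 1" --pt "0 0 0 3.5 -42 0 1" --pt "0 0 0 4 -45 0 1" --pt "0 0 0 4 -48 0 1"

```text
clock: 28.0
tool_pos: [0.6038, -0.0671, 0.0779]
orientation: [130.4, -10.4, 87.1]
force: [-3.6, 21.4, 17.9]
opening: 0.0006
```

```bash
python3 - <<'E'
from red import *
o=ctrl.get_obs(); ty=b(o["tool_pos"])[1]-.088; print("pred tin y",ty); tinchk(ty); redfit(ty)
E
```

```text
pred tin y -0.14313313605463257
tip bay [ 18.4 -55.1  77.9] F [-3.6 21.4 17.9] t 28.0
scene tin [  31. -119.  102.] 0.95
top tin [  -7. -138.  100.] 0.56
top tin_dot [  -7. -138.   95.] 0.48
scene x 15.9 y -134.7 mm yaw -14.3 deg cost 312 660
top x -2.1 y -136.4 mm yaw 14.1 deg cost 511 293
```

Pushing against the rib gives 21 N in y and 18 N in z on the tool. Pad friction is locking the roll, so this is close to dragging. I'll back off, lower the tip, and push while moving up at the speed of the rim, so friction no longer opposes the roll.

```bash
python3 - <<'E'
from pp import *
q0,R0,P0=now()
for tx in(.014,.018):
  for t in(.042,.047,.055,.075): print(tx,t,clear(RE,w([tx,-.05,t]),0,-.136,tx=.009))
W=[(RE,w([.016,-.040,.075])),(RE,w([.016,-.040,.045])),(RE,w([.018,-.075,.075]))]
walk(q0,W,o=0,tin_y=-.136,tx=.009); rows(R0,P0,W)
E
```

```text
0.014 0.042 {'shelf': 58, 'floor': 21, 'cart': 47, 'shaker': 72, 'bot': 245, 'purp': 129, 'tin': 9, 'tinF': 0}
0.014 0.047 {'shelf': 54, 'floor': 26, 'cart': 47, 'shaker': 76, 'bot': 246, 'purp': 131, 'tin': 9, 'tinF': -1}
0.014 0.055 {'shelf': 48, 'floor': 34, 'cart': 47, 'shaker': 81, 'bot': 248, 'purp': 134, 'tin': 9, 'tinF': -2}
0.014 0.075 {'shelf': 33, 'floor': 54, 'cart': 47, 'shaker': 95, 'bot': 252, 'purp': 143, 'tin': 12, 'tinF': -1}
0.018 0.042 {'shelf': 55, 'floor': 21, 'cart': 45, 'shaker': 75, 'bot': 246, 'purp': 131, 'tin': 5, 'tinF': -1}
0.018 0.047 {'shelf': 52, 'floor': 26, 'cart': 45, 'shaker': 78, 'bot': 247, 'purp': 132, 'tin': 5, 'tinF': -2}
0.018 0.055 {'shelf': 46, 'floor': 34, 'cart': 45, 'shaker': 83, 'bot': 248, 'purp': 136, 'tin': 5, 'tinF': -2}
0.018 0.075 {'shelf': 30, 'floor': 54, 'cart': 45, 'shaker': 98, 'bot': 253, 'purp': 144, 'tin': 9, 'tinF': -1}
0 cost 0.0 [-20, 13, -33, -101, -19, 15] {'shelf': 29, 'floor': 54, 'cart': 42, 'shaker': 93, 'bot': 243, 'purp': 135, 'tin': 9, 'tinF': -5}
1 cost 0.0 [-27, 18, -36, -112, -26, 33] {'shelf': 34, 'floor': 24, 'cart': 54, 'shaker': 71, 'bot': 237, 'purp': 122, 'tin': 7, 'tinF': 8}
2 cost 0.0 [-23, 14, -31, -95, -21, 11] {'shelf': 30, 'floor': 28, 'cart': 28, 'shaker': 76, 'bot': 241, 'purp': 128, 'tin': 5, 'tinF': -17}
turn [-0.4  0.4 -0.5] shift [-4. 15. -3.]
turn [-0.4  0.4 -0.5] shift [ -4.  15. -33.]
turn [-0.4  0.4 -0.5] shift [  1. -20.  -3.]
```

Emit:
carry_out --pt "0 0 0 -1 10 0 1" --pt "0 0 0 -4 22 0 1" --pt "0 0 0 -5 24 -10 1" --pt "0 0 0 -5 24 -20 1" --pt "0 0 0 -5 24 -30 1" --pt "0 0 0 -5 24 -30 1" --pt "0 0 0 -5 24 -30 1"

```text
clock: 29.38
tool_pos: [0.5967, -0.0487, 0.0449]
orientation: [130.8, -10.0, 86.5]
force: [0.7, 0.3, 0.2]
opening: 0.0007
```

```bash
python3 - <<'E'
from red import *
o=ctrl.get_obs(); tinchk(-.135); redfit(-.133)
E
```

```text
tip bay [ 13.  -36.2  44.9] F [0.7 0.3 0.2] t 29.375
scene tin [  31. -108.   96.] 0.8
scene tin_dot [  29. -103.   96.] 0.94
top tin [  -7. -118.   97.] 0.85
top tin_dot [  -8. -120.   98.] 0.69
scene x 10.5 y -123.7 mm yaw -8.8 deg cost 298 729
```

Emit:
carry_out --pt "0 0 0 0 -3 0 1" --pt "0 0 0 0.5 -6 1 1" --pt "0 0 0 1 -9 5 1" --pt "0 0 0 1 -12 9 1" --pt "0 0 0 1.5 -15 13 1" --pt "0 0 0 1.5 -18 17 1"

```text
clock: 30.62
tool_pos: [0.5983, -0.0666, 0.0621]
orientation: [130.8, -10.0, 86.6]
force: [-0.3, 1.0, -0.6]
opening: 0.0004
```

```bash
python3 - <<'E'
from red import *
o=ctrl.get_obs(); tinchk(-.14)
E
```

```text
tip bay [ 13.  -54.2  62.1] F [-0.3  1.  -0.6] t 30.625
scene tin [  31. -119.  103.] 0.87
scene tin_dot [  27. -115.  101.] 0.68
top tin [  -7. -128.   99.] 0.65
top tin_dot [  -4. -131.   92.] 0.78
top tin_dot [ -16. -189.    8.] 0.24
```

Only 1 N now, and the tin is climbing. I'm continuing the same way.

Emit:
carry_out --pt "0 0 0 0.3 -3 3.3 1" --pt "0 0 0 0.5 -6 6.6 1" --pt "0 0 0 0.8 -9 10 1" --pt "0 0 0 1 -12 13 1" --pt "0 0 0 1.3 -15 16 1" --pt "0 0 0 1.5 -18 18 1" --pt "0 0 0 1.7 -20 20 1"

```text
clock: 31.8
tool_pos: [0.6, -0.0868, 0.082]
orientation: [130.8, -9.9, 86.6]
force: [0.9, -0.5, -0.9]
opening: 0.0003
```

```bash
python3 - <<'E'
from red import *
tinchk(-.17); redfit(-.17); tinchk(-.175,"pics/p10.png")
E
```

```text
tip bay [ 13.  -74.5  82. ] F [ 0.9 -0.5 -0.9] t 31.8
scene tin [  29. -136.  104.] 0.92
scene tin_dot [  29. -133.  103.] 0.82
top tin [  -7. -151.  102.] 0.76
top tin_dot [  -4. -152.  100.] 0.76
top x -1.0 y -171.7 mm yaw 16.7 deg cost 545 237
tip bay [ 12.9 -74.1  81.8] F [ 0.4  0.  -0. ] t 32.3
scene tin_dot [  31. -161.  107.] 0.69
top tin [  -3. -184.   87.] 0.6
top tin_dot [  -2. -188.   82.] 0.47
```

Emit:
carry_out --pt "0 0 0 -1 10 0 1" --pt "0 0 0 -2 20 0 1" --pt "0 0 0 -3 30 0 1" --pt "0 0 0 -25 30 18 1" --pt "0 0 0 -60 28 50 1" --pt "0 0 0 -95 25 80 1" --pt "0 0 0 -95 25 80 1"

```text
clock: 33.48
tool_pos: [0.5107, -0.0626, 0.1574]
orientation: [129.3, -10.8, 87.9]
force: [-0.5, 0.7, 0.0]
opening: 0.0002
```

```bash
python3 - <<'E'
from red import *
tinchk(-.18); redfit(-.18); tinchk(-.18,"pics/p11.png")
E
```

```text
tip bay [-73.9 -42.8 157.4] F [-0.5  0.7  0. ] t 33.475
scene tin [  31. -154.  105.] 0.63
scene tin_dot [  29. -150.  104.] 0.89
top tin [  -5. -177.   96.] 0.59
top tin [ -22. -181.   13.] 0.43
top tin_dot [  -6. -178.   93.] 0.67
scene x 17.2 y -176.0 mm yaw -3.0 deg cost 344 695
top x -4.0 y -175.3 mm yaw 19.7 deg cost 534 229
tip bay [-72.7 -44.4 156.6] F [-1.1 -0.2 -0.2] t 33.975
scene tin [  30. -157.  104.] 0.86
scene tin_dot [  26. -156.  104.] 0.81
top tin [  -7. -175.   98.] 0.52
top tin_dot [  -7. -176.   94.] 0.69
top tin_dot [ -21. -180.   12.] 0.65
```

View pics/p11.png

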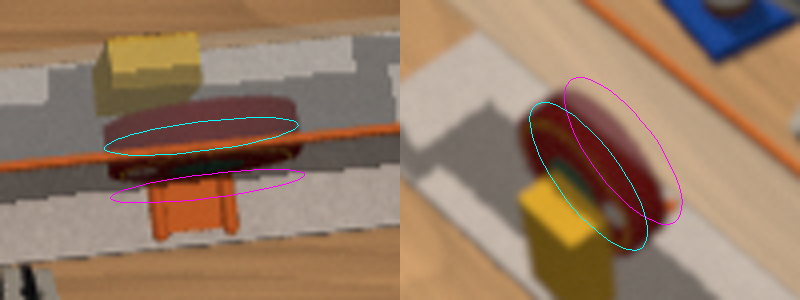

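```bash
python3 - <<'E'
from fit import *
j=lambda x:cyl(np.array([x[0],x[1],.0465]),np.array([0,0,1.]),.022,.0425)
fit("jar",j,[.381,-.318],[.381,-.318,.05]); fit("shaker",sh,[.40,.075],[.40,.075,.04])
s=ctrl.snapshot("scene")
for l in("bottle","carton_a","tin"): print(l,[np.round(d["centre"],3).tolist() for d in ctrl.search_frame(s,l)])
o=ctrl.get_obs(); print(o["clock"],o["force"]); print(ctrl.close_job())
E
```

```text
jar 2 world [ 0.3855 -0.3141] bay [-220.1 -282.6    0. ] cost 121.6 [np.float64(307.0), np.float64(299.0)]
shaker 2 world [0.3961 0.0726] bay [-176.5  101.8    0. ] cost 91.4 [np.float64(196.0), np.float64(296.0)]
bottle [[0.4, 0.301, 0.076]]
carton_a [[0.672, -0.146, 0.088], [0.65, 0.095, 0.094]]
tin [[0.625, -0.169, 0.105], [0.419, 0.183, 0.077], [0.755, 0.11, 0.079], [0.792, -0.068, 0.099]]
34.875 [ 0.13279101 -0.31552291 -1.03821238]
the job is handed in; nothing more can be done
None
```

I put the jar in the tray, rolled the tin into the rest, and handed the job in at about 35 s. The hand-in gives no verdict.

**How it went:** I lifted the jar out from the robot's side and stood it in the tray. I then rolled the tin about 0.8 turn along the lane by pushing slowly with the closed fingers. At the near rib, friction on the fingers locked the roll: I read about 21 N along the lane and 18 N upwards. I backed off and pushed again while moving the fingers up with the rim. The tin went over at about 1 N and dropped between the ribs.

**Last checks:**
- **Jar:** upright in the tray, about 5 mm from its centre.
- **Tin:** on its rim and still within the detector's scatter, about 2–3 mm over half a second. It is within a few mm of the rest's centre along the lane, and square as far as the picture shows.
- **Tin across the lane:** about 7–10 mm off centre towards +x, against the 25 mm allowed.
- **Dots:** their final position fits rolling rather than dragging. I did not see them at the bottom, so the half-turn step rests on the distance rolled.
- **Bystanders:** the bottle, shaker and cartons are within about 3 mm of where they started.
- **Robot:** the gripper was clear of everything.

**Disagreement:** my automatic outline fit of the tin through the shelf disagreed between the two cameras: x +17 against −4 mm, yaw −3° against +20°. I relied on the overlay in the picture instead.

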